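# Close the packed carton and check its height under the gauge

## Robot

A 6-joint arm with a two-finger parallel gripper is mounted at the origin on the work surface. World frame = base frame: x ahead of the robot, y to its left, z up, the work surface at z = 0. Lengths are in m, angles in rad, forces in N, time in s.
With the tool pointing down it reaches from about 0.35 to 0.975 m from the base axis. Payload 4.9 kg.
Tool frame: the origin (TCP) lies at the very end of the fingers, on their centre line; the grasp point (between the pads) lies 19 mm behind it; x points along the fingers, y is the direction in which the jaws open and shut, and the axes are right-handed (so a half turn about x gives the same grasp; the last joint's range is limited). The gripper opens to 85 mm and grips with 20 to 120 N. Pads are 22 mm wide; open, the fingers measure 114 mm over their backs; the gripper's body (76 mm by 85 mm) begins 54 mm behind the grasp point. The pads swing forward as they close: fully open they stand 13 mm farther back than shut.
Start: joints at [-1.469, 0.053, 1.613, -0, 1.476, -0.119], TCP at [0.137, -0.61, 0.207] pointing down, gripper open.
Joint ranges: [-3.01, 3.01], [-1.01, 2.22], [0.06, 2.58], [-1.02, 4.17], [0.09, 2.62], [-3.14, 3.14]. Speed limits (rad/s): [2.57, 2.57, 3.14, 3.14, 3.14, 3.14].

## Interface

Orientations are given as a rotation vector (axis times angle).
In Python, from station import ctrl, get_image, calibration, finish_job, search_frame, cut_out, mark_of gives the robot as it stands. The module is installed in compiled form; this text tells all that it offers.
- The arm moves only by the tool arm_command, never from a script. Its argument "plan" is a list that holds one entry, the list of rows, each a list of 7 numbers: the shift along the tool's x, y, z in m, then the turn, a rotation vector about the tool's x, y, z in degrees, then the finger opening in m, from 0 to 0.0854. A call has 1 to 20 rows; each row shifts and turns the pose as measured when the row begins, along the tool's axes as they then stand; what a row does not reach is not made up. A row lasts 1/12 s, in which the tool goes at most 41.7 mm and 7.16 degrees, less where a joint would pass 70% of its speed; a pose out of reach is approached as far as the arm can. A call with a gripper value outside its range is refused whole. The fingers move at their own pace and stop on an object; "squeeze" is the grip in N (left out, the last holds). Time passes only in rows, so rows that do not move let the fingers close. It gives the time, the measured TCP pose, the force and the opening at its end, in the units of the state.
- ctrl.get_obs(): the state, without advancing time (a new reading comes with each control period).
- get_image(name): name is "scene" or "top" or "wrist"; returns the picture (420x560x3 uint8, red, green, blue); there is no depth.
- calibration(name): a dict with "fx", "fy", "cx", "cy" (pixels), "cam_to_world" (4x4, takes a point from camera to world coordinates); the wrist camera has in their place "hand_eye" (4x4, takes a point from camera to tool coordinates, whose origin is the TCP and whose axes are the tool frame's). Camera axes: x right, y down, z forward; pixel columns grow to the right and rows downward; lengths in m; the calibration is good to about 2 mm. A picture is of the moment at which its call begins: read the wrist's pose just before it. calibration takes no time and is no camera call.
- finish_job(): hands the job in, once; it reports no verdict.
Trained networks look in the newest picture that a camera, given by its name, has taken for a name from the list of things; names that differ only in an ending like _2 or _b are one class to them, and where a whole thing is asked for, a point or a joint stands for the part that bears it (a point fixed in the world has none). Each returns a list of dicts, best first, with "conf" (0 to 1); they miss things now and then, are a little off and sometimes report something else, mostly with a low value. They report only what shows in the picture. A call takes as long as a camera call. They do not tell look-alikes from the thing itself.
- search_frame(camera, thing): "at" ([x, y, z] in m, in the coordinates of the camera as it stood for that picture, good to about 4 mm: the middle of the surface that is visible of it).
- cut_out(camera, thing): "mask" (420x560 bool, what is visible of it).
- mark_of(camera, thing): "at" ([x, y, z] in m, in the coordinates of the camera as it stood for that picture, good to about 4 mm: a listed point, or the origin of a listed thing).
The state is a dict: "t": time; "q": joint angles; "dq": joint speeds; "effort": joint torques, N m; "tool_pos": TCP position; "tool_rot": TCP orientation; "contact_force": force on the tool from outside, world axes, zero at the start; "wrist_torque": the same for the moment, N m; "opening": finger opening in m.
Only numpy, scipy, OpenCV 4.12 (cv2) and the standard library are available. Lean on these libraries where they do the work, as an engineer would, in place of code of your own. Each camera call takes 0.05 s, during which the arm holds its last target. There are 200 camera calls.

## Task

Close the packed carton: fold the shorter, pale inner flap flat down first, then the longer outer flap flat down over it. Then stand the closed carton upright on the steel base plate of the height gauge with its top under the gauge's foot, and push the gauge head down by its red cap until the sprung foot rests on the carton and is pressed about halfway into its sleeve, never driving it to its stop. Let go and leave it so, without disturbing the other things on the bench.

Things in the scene. Friction and masses are not known exactly. Their poses are not given: they have to be found in the camera images.
- carton: Loose brown cardboard carton, 160 mm long (its x axis), 60 mm wide (y), 80 mm tall to the rim (88 mm over the closed flaps), about 0.4 kg, packed solid with a steel unit; origin at the centre of its underside, z up. Grip it across its 60 mm width. Inner flap on its -x end, outer flap on its +x end.
- flap_inner (a joint): Inner flap, paler cardboard, 75 mm long, 56 mm wide, 4 mm thick, hinged along the carton's -x end rim: 0 = flat shut, grows as it opens, pi/2 = standing up, more = leaning outwards (limit 2.3). Light friction holds it where it is left.
- flap_outer (a joint): Outer flap, brown cardboard, 100 mm long, 56 mm wide, 4 mm thick, hinged along the carton's +x end rim: 0 = flat shut on top of the inner flap, grows as it opens, pi/2 = standing up (limit 2.3). Light friction holds it.
- inner_hinge (a point): Middle of the inner flap's hinge line, at carton (-80, 0, 80) mm; axes as the carton's. The closed flap lies from here towards +x, 0 to 4 mm above this height.
- outer_hinge (a point): Middle of the outer flap's hinge line, at carton (80, 0, 84) mm; axes as the carton's. The closed flap lies from here towards -x, 0 to 4 mm above this height.
- gauge: Fixed height gauge: steel base plate 130 mm wide (y), 12 mm thick, from 140 mm in front (-x) of the foot axis to 85 mm behind it; aluminium column (30 x 24 mm, 250 mm high) at (55, 85) mm with a grey block (60 x 60 x 38 mm, from y = 60 mm) at its foot. Origin on the table, on the foot axis; x runs along the plate, away from the robot, z up. Open in front (-x), behind and on the -y side.
- gauge_head (a joint): Blue head on the column, with bracket, dark sleeve (28 mm across) and red cap, all on the foot axis: metres it has been pushed down, 0 (top) to 0.10. A brake of about 9 N holds it where it is left. At 0 the sleeve's mouth is 205 mm and the unpressed foot's underside 175 mm above the table.
- gauge_foot (a joint): Sprung foot under the head (steel disc 26 mm across, 7 mm thick, on a bright orange stem): metres it is pressed up into the head, 0 = free, 0.015 = at its stop; the spring gives 2 to 4 N. Free, 23 mm of orange stem shows between disc and sleeve; at half travel about 15 mm, at the stop 8 mm.
- foot_tip (a point): Centre of the foot's underside.
- cap_top (a point): Centre of the top of the red press cap (42 mm across) on the head, straight above the foot.
- plate_top (a point): Point on top of the base plate, 45 mm in front of the foot axis, 12 mm above the table: a good place for the carton's centre, with the carton's length along the gauge's x.
- tape_roll: Loose roll of tan tape lying flat, 84 mm across, 24 mm high; origin centre of underside. Leave alone.
- glue_bottle: Loose red bottle, 36 mm across, 120 mm tall; origin centre of underside. Leave alone.
- screwdriver: Loose screwdriver with green handle, 170 mm long, lying on the bench; leave alone.
There are look-alikes about, which are no part of the job. What is shaped like the carton but orange or yellow is not meant.

How it is judged:
By the outcome, as a careful person would: the job done as asked, in the order asked, and still so for the second after the job is handed in, with the robot touching nothing.
It also fails if it takes over 72 s, if anything falls off the work surface, if the arm or the gripper's body presses on something with over 40 N, if the wrist force passes 120 N, or if a joint passes its speed limit or range.

## Working session

There is one attempt and no reset: what is moved stays moved. The work goes in short steps, Python scripts to look and compute and a tool call to move; the robot and the scene stay as the last step left them, time stands still between calls to the robot, and variables do not carry over. Pictures are saved under pics/ and viewed, about 8 in all and at most 12, crops included, and the job is handed in when it is done.

Besides the shell and the picture viewer there is one more tool, called after ">>>" as name(argument=value, ...), one argument or row to a line, values as JSON. arm_command: Moves the arm, as the interface text tells. Its arguments: {"type":"object","properties":{"plan":{"type":"array","items":{"type":"array","items":{"type":"array","items":{"type":"number"}}}},"squeeze":{"type":"number"}},"required":["plan"]}

```bash
mkdir -p pics
cat > h.py <<'E'
import numpy as np, cv2
from scipy.spatial.transform import Rotation as R
from station import ctrl,get_image,calibration,finish_job,search_frame,cut_out,mark_of
def T(name,obs=None):
    c=calibration(name)
    if name!='wrist': return np.array(c['cam_to_world'])
    o=obs or ctrl.get_obs(); M=np.eye(4); M[:3,:3]=R.from_rotvec(o['tool_rot']).as_matrix(); M[:3,3]=o['tool_pos']
    return M@np.array(c['hand_eye'])
def w(M,p): return (M@np.r_[p,1])[:3]
def proj(name,p,M):
    c=calibration(name); q=np.linalg.inv(M)@np.r_[p,1]
    return np.array([c['fx']*q[0]/q[2]+c['cx'],c['fy']*q[1]/q[2]+c['cy']])
def ray(name,uv,z,M):
    c=calibration(name); d=M[:3,:3]@np.array([(uv[0]-c['cx'])/c['fx'],(uv[1]-c['cy'])/c['fy'],1]); o=M[:3,3]
    return o+d*(z-o[2])/d[2]
def save(img,f): cv2.imwrite('pics/'+f,img[:,:,::-1])
E
python3 - <<'E'
from h import *
np.set_printoptions(precision=4,suppress=True)
ims=[]
for n in('scene','top'):
    M=T(n); im=get_image(n); ims.append(im); print(n,M[:3,3],M[:3,2])
    for t in('carton','inner_hinge','outer_hinge','gauge','foot_tip','cap_top','plate_top','tape_roll','glue_bottle','screwdriver'):
        print(t,[(round(d['conf'],2),w(M,d['at']),proj(n,w(M,d['at']),M).astype(int)) for d in mark_of(n,t)])
save(ims[0],'s0.png');save(ims[1],'t0.png')
print(ctrl.get_obs())
E
```

```text
scene [1.0756 0.5146 0.6662] [-0.5256 -0.6479 -0.5514]
carton [(0.85, array([ 0.6166, -0.4078,  0.0001]), array([198, 213])), (0.84, array([ 0.4175, -0.3495, -0.0042]), array([264, 199])), (0.67, array([ 0.578 , -0.211 ,  0.0002]), array([248, 239]))]
inner_hinge [(0.96, array([ 0.6683, -0.3444,  0.0802]), array([189, 204])), (0.95, array([ 0.6582, -0.2332,  0.0804]), array([215, 221])), (0.55, array([ 0.4149, -0.2688,  0.0768]), array([281, 186]))]
outer_hinge [(0.98, array([ 0.5018, -0.1992,  0.0829]), array([273, 204])), (0.86, array([ 0.5651, -0.4664,  0.0829]), array([199, 175])), (0.59, array([ 0.4085, -0.4293,  0.0827]), array([249, 164]))]
gauge [(0.74, array([0.5621, 0.2141, 0.0034]), array([380, 333])), (0.69, array([0.5628, 0.2151, 0.2528]), array([400, 233])), (0.36, array([0.5251, 0.2217, 0.0113]), array([395, 323]))]
foot_tip [(0.62, array([0.5662, 0.2145, 0.1625]), array([391, 274]))]
cap_top [(0.73, array([0.5671, 0.2184, 0.2508]), array([400, 236]))]
plate_top [(0.73, array([0.526 , 0.2253, 0.0124]), array([396, 324]))]
tape_roll [(0.63, array([ 0.7676, -0.0638,  0.0
[... 1100 characters left out ...]
([165, 250]))]
tape_roll [(0.69, array([ 0.7635, -0.0599, -0.0028]), array([272, 157]))]
glue_bottle [(0.54, array([ 0.7655,  0.0641, -0.0001]), array([227, 157]))]
screwdriver [(0.66, array([ 0.4214, -0.0006,  0.0017]), array([252, 285]))]
{'t': 1.1, 'q': array([-1.469 ,  0.0526,  1.6129, -0.    ,  1.476 , -0.119 ]), 'dq': array([-0.0001,  0.0007, -0.0003, -0.0015,  0.0019, -0.0009]), 'effort': array([  0.0011, -39.3691, -37.0467,  -0.0001,   0.0005,  -0.    ]), 'tool_pos': array([ 0.1369, -0.6098,  0.2072]), 'tool_rot': array([ 2.1046,  0.2333, -2.1047]), 'contact_force': array([-0.9827, -0.6979, -0.0357]), 'wrist_torque': array([ 0.0375, -0.0153,  0.0267]), 'opening': 0.08515401329907746}
```

Run:
```python
import cv2
s=cv2.imread('pics/s0.png');t=cv2.imread('pics/t0.png')
a=cv2.resize(s[100:290,140:360],None,fx=3.6,fy=3.1)
cv2.imwrite('pics/s0c.png',a[:600,:800])
```

```text
(no output)
```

View pics/t0.png

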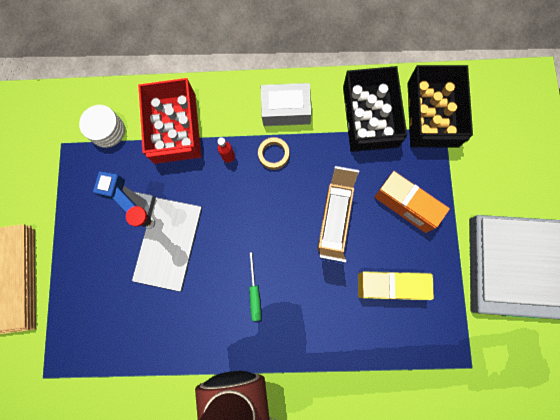

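View pics/s0c.png

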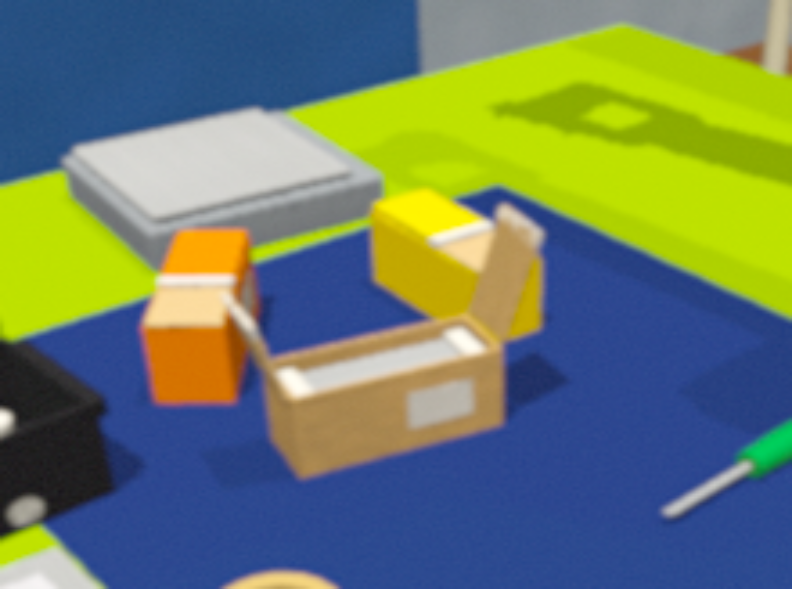

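The top view shows three carton-shaped things: the brown open one at (335,220), the orange one at (410,203) and the yellow one at (396,286). The enlarged scene crop confirms the brown one, with the pale inner flap on its far end and the outer flap near the robot. It is the one meant.

```bash
cat >> h.py <<'E'
np.set_printoptions(precision=4,suppress=True)
def delta(p,ydir=None):
    """shift in tool axes to world point p, and turn about tool x (deg) to align tool y with ydir"""
    o=ctrl.get_obs(); Rm=R.from_rotvec(o['tool_rot']).as_matrix()
    print('tcp',o['tool_pos'],'axes x',Rm[:,0],'y',Rm[:,1],'q',o['q'],'F',o['contact_force'],'t',o['t'])
    d=Rm.T@(np.array(p)-o['tool_pos']); print('shift mm',d*1e3)
    if ydir is not None:
        v=Rm.T@np.r_[ydir,0]; print('turn',np.degrees(np.arctan2(v[2],v[1])))
E
python3 - <<'E'
from h import *
acc={}
ct,ct2=[],[]
for n in('scene','top'):
    M=T(n); im=get_image(n)
    for t in('carton','flap_inner','flap_outer','gauge'):
        for d in cut_out(n,t):
            ys,xs=np.nonzero(d['mask']); print(n,t,round(d['conf'],2),len(xs),xs.mean(),ys.mean())
            print(cv2.boxPoints(cv2.minAreaRect(np.c_[xs,ys].astype(np.float32))).astype(int).tolist())
ih=np.array([.6553,-.234]);oh=np.array([.5008,-.199]);ax=(oh-ih)/np.linalg.norm(oh-ih);print(ax,np.degrees(np.arctan2(ax[1],ax[0])))
# plate: corner pixels by colour
im=get_image('top');M=T('top');hsv=cv2.cvtColor(im,cv2.COLOR_RGB2HSV)
m=((hsv[:,:,1]<60)&(hsv[:,:,2]>150)).astype(np.uint8);m[:, :120]=0;m[:,215:]=0;m[:180]=0;m[300:]=0
ys,xs=np.nonzero(m);r=cv2.minAreaRect(np.c_[xs,ys].astype(np.float32));print(r)
P=np.array([ray('top',c,.012,M) for c in cv2.boxPoints(r)]);print(P)
start=np.r_[ih-ax*.085,.25]
delta(start,[-ax[1],ax[0]])
E
```

```text
scene carton 0.91 1507 195.94691439946914 201.8792302587923
[[174, 227], [186, 169], [216, 175], [204, 233]]
scene carton 0.82 1144 262.78146853146853 182.4965034965035
[[233, 183], [250, 155], [300, 186], [282, 214]]
scene carton 0.64 2954 251.31855111712932 219.64421123899797
[[199, 198], [285, 163], [309, 222], [223, 258]]
scene flap_inner 0.67 295 192.35593220338984 197.9593220338983
[[181, 191], [203, 191], [203, 205], [181, 205]]
scene flap_inner 0.45 106 270.50943396226415 179.87735849056602
[[262, 178], [275, 173], [279, 184], [265, 188]]
scene flap_inner 0.42 139 211.3021582733813 211.42446043165467
[[201, 195], [206, 193], [220, 225], [215, 227]]
scene flap_outer 0.95 465 280.3225806451613 186.38709677419354
[[268, 205], [278, 165], [292, 169], [282, 208]]
scene flap_outer 0.77 305 260.48852459016393 169.5737704918033
[[244, 167], [252, 155], [275, 171], [268, 182]]
scene flap_outer 0.69 340 196.31470588235294 182.58235294117648
[[185, 174], [207, 174], [207, 191], [185, 191]]
scene flap_outer 0.58 837 216.3536439665472 301.86140979689367
[[193, 289], [231, 280], [239, 313]
[... 1296 characters left out ...]
234, 158], [223, 163]]
top flap_outer 0.69 972 425.40843621399176 205.4351851851852
[[401, 203], [414, 183], [449, 207], [436, 226]]
top gauge 0.95 5743 155.2103430262929 231.43130767891347
[[72, 264], [98, 170], [205, 199], [179, 293]]
[-0.9753  0.2209] 167.23581211753938
((159.15365600585938, 241.7829132080078), (66.14134979248047, 87.65299987792969), 12.094757080078125)
[[0.4499 0.346  0.012 ]
 [0.6752 0.3071 0.012 ]
 [0.6312 0.1328 0.012 ]
 [0.4102 0.1779 0.012 ]]
tcp [ 0.1369 -0.6098  0.2072] axes x [ 0.  0. -1.] y [ 0.219  -0.9757 -0.    ] q [-1.469   0.0527  1.6129  0.      1.476  -0.119 ] F [0.3013 0.3124 0.1823] t 1.65
shift mm [ -42.7748 -216.6884 -664.9227]
turn 25.412546665157592
```

>>> arm_command(
  plan=[
    [[-0.01,-0.011,-0.033,0,0,0,0],[-0.01,-0.011,-0.035,0,0,0,0],[-0.01,-0.011,-0.035,0,0,0,0],[-0.01,-0.011,-0.035,0,0,0,0],[-0.003,-0.011,-0.035,0,0,0,0],[0,-0.011,-0.035,0,0,0,0],[0,-0.011,-0.035,0,0,0,0],[0,-0.011,-0.035,0,0,0,0],[0,-0.011,-0.035,0,0,0,0],[0,-0.011,-0.035,0,0,0,0],[0,-0.011,-0.035,0,0,0,0],[0,-0.011,-0.035,0,0,0,0],[0,-0.011,-0.035,0,0,0,0],[0,-0.011,-0.035,0,0,0,0],[0,-0.011,-0.035,0,0,0,0],[0,-0.011,-0.035,0,0,0,0],[0,-0.011,-0.035,0,0,0,0],[0,-0.011,-0.035,0,0,0,0],[0,-0.011,-0.035,0,0,0,0],[0,0,0,0,0,0,0]],
  ],
)

```text
t: 3.32
tool_pos: [0.7662, -0.2461, 0.2508]
tool_rot: [2.11, 0.223, -2.105]
contact_force: [-0.7, 0.2, -0.8]
opening: 0.0002
```

>>> arm_command(
  plan=[
    [[0,0,0,6.5,0,0,0],[0,0,0,6.5,0,0,0],[0,0,0,6.5,0,0,0],[0,0,0,6,0,0,0],[0,0,0,0,0,0,0]],
  ],
)

```text
t: 3.73
tool_pos: [0.7687, -0.2426, 0.2468]
tool_rot: [-2.089, 0.261, 2.092]
contact_force: [0.4, -0.5, -0.6]
opening: -0.0002
```

Run:
```python
from h import *
ih=np.array([.6553,-.234]);ax=np.array([-.9753,.2209])
delta(np.r_[ih-ax*.085,.11],[-ax[1],ax[0]])
M=T('wrist');im=get_image('wrist');save(im,'w1.png')
for t in('inner_hinge','outer_hinge','carton'):
    print(t,[(round(d['conf'],2),w(M,d['at'])) for d in mark_of('wrist',t)])
```

```text
tcp [ 0.7687 -0.2426  0.2468] axes x [-0.0017 -0.0013 -1.    ] y [-0.2442 -0.9697  0.0016] q [-0.3972  0.4609  1.067  -0.0018  1.6147  1.4202] F [ 0.3892 -0.515  -0.6106] t 3.7333
shift mm [136.9019  17.0756  26.9652]
turn -1.375061375407273
inner_hinge [(0.76, array([ 0.671 , -0.3419,  0.0825]))]
outer_hinge [(0.73, array([ 0.5709, -0.4648,  0.0869]))]
carton [(0.81, array([ 0.6234, -0.4069, -0.0018]))]
```

>>> arm_command(
  plan=[
    [[0,0.017,0.027,-1.4,0,0,0],[0.03,0,0,0,0,0,0],[0.04,0,0,0,0,0,0],[0.04,0,0,0,0,0,0],[0.027,0,0,0,0,0,0],[0,0,0,0,0,0,0]],
  ],
)

```text
t: 4.43
tool_pos: [0.7397, -0.2561, 0.1116]
tool_rot: [-2.124, 0.227, 2.104]
contact_force: [-0.7, -0.1, -1.5]
opening: 0.0002
```

Run:
```python
from h import *
ih=np.array([.6553,-.234]);ax=np.array([-.9753,.2209])
delta(np.r_[ih+ax*.055,.11],[-ax[1],ax[0]])
s=get_image('scene');cv2.imwrite('pics/s1.png',cv2.resize(s[120:290,130:350],None,fx=3,fy=3)[:,:,::-1])
```

```text
tcp [ 0.7397 -0.2561  0.1116] axes x [ 0.0088 -0.0063 -0.9999] y [-0.2072 -0.9783  0.0043] q [-0.4275  0.4699  1.2804 -0.0021  1.3807  1.3523] F [-0.6836 -0.125  -1.4664] t 4.4333
shift mm [  0.1393  -4.9611 142.1401]
turn 0.8086495254127318
```

View pics/s1.png

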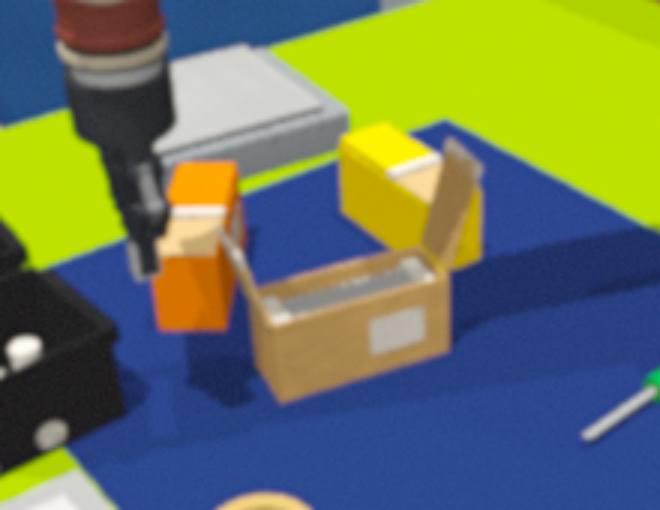

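The fingers at crop (150,265) stand outside the inner flap, whose tip is at (225,240). I push inwards.

>>> arm_command(
  plan=[
    [[0,-0.002,0.01,0.4,0,0,0],[0,-0.001,0.01,0,0,0,0],[0,-0.001,0.008,0,0,0,0],[0,0,0.008,0,0,0,0],[0,0,0.008,0,0,0,0],[0,0,0.008,0,0,0,0],[0,0,0.008,0,0,0,0],[0,0,0.008,0,0,0,0],[0,0,0.008,0,0,0,0],[0,0,0.008,0,0,0,0],[0,0,0.008,0,0,0,0],[0,0,0.008,0,0,0,0],[0,0,0.008,0,0,0,0],[0,0,0.008,0,0,0,0],[0,0,0.008,0,0,0,0],[0,0,0.008,0,0,0,0],[0,0,0.006,0,0,0,0],[0,0,0,0,0,0,0]],
  ],
)

```text
t: 5.98
tool_pos: [0.6004, -0.2239, 0.1258]
tool_rot: [-2.147, 0.239, 2.082]
contact_force: [0.2, 0.6, 1.2]
opening: -0.0
```

Run:
```python
from h import *
ih=np.array([.6553,-.234]);ax=np.array([-.9753,.2209])
delta(np.r_[ih+ax*.055,.088],[-ax[1],ax[0]])
s=get_image('scene');cv2.imwrite('pics/s2.png',cv2.resize(s[120:290,130:350],None,fx=3,fy=3)[:,:,::-1])
```

```text
tcp [ 0.6004 -0.2239  0.1258] axes x [ 0.0292 -0.0157 -0.9994] y [-0.211  -0.9774  0.0091] q [-0.4727  0.1274  1.6724 -0.0007  1.3086  1.3107] F [0.1836 0.5985 1.1767] t 5.9833
shift mm [37.8138 -2.6255  0.4163]
turn 0.5970913887200974
```

View pics/s2.png

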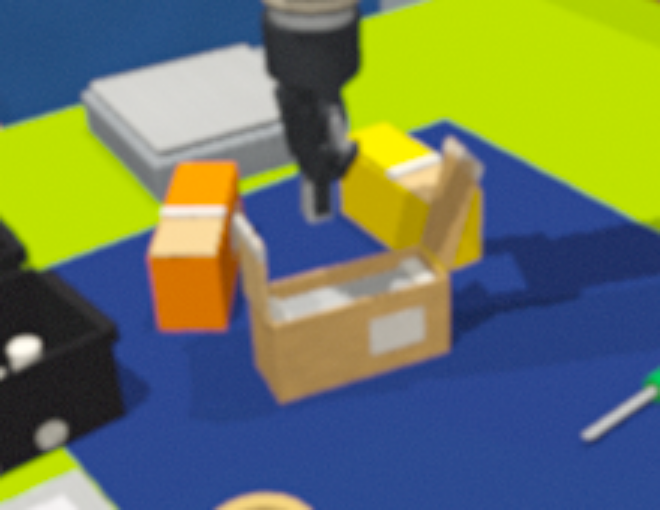

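Run:
```python
from h import *
ih=np.array([.6553,-.234]);ax=np.array([-.9753,.2209]);c=ih+ax*.08;yx=np.array([-ax[1],ax[0]])
o=ctrl.get_obs();out=[]
for n,cr in(('scene',(120,290,180,330)),('top',(140,280,290,380))):
    M=T(n);s=get_image(n)
    for t in('inner_hinge','outer_hinge','carton'):
        print(n,t,[(round(d['conf'],2),w(M,d['at'])) for d in mark_of(n,t)])
    y0,y1,x0,x1=cr;k=4 if n=='scene' else 4
    im=cv2.resize(s[y0:y1,x0:x1],None,fx=k,fy=k,interpolation=cv2.INTER_CUBIC)
    def P(p): q=proj(n,p,M);return tuple(int(v) for v in ((q-[x0,y0])*k+k/2))
    for z in(0,.08):
        q=[P(np.r_[c+ax*a+yx*b,z]) for a,b in((-.08,-.03),(.08,-.03),(.08,.03),(-.08,.03))]
        for i in range(4): cv2.line(im,q[i],q[(i+1)%4],(255,0,0),1)
    cv2.circle(im,P(o['tool_pos']),5,(0,255,0),1);out.append(im[:600])
h=max(a.shape[0] for a in out);out=[cv2.copyMakeBorder(a,0,h-a.shape[0],0,0,0) for a in out]
f=np.hstack(out);f=cv2.resize(f,None,fx=800/f.shape[1],fy=800/f.shape[1]);save(f,'o3.png')
```

```text
scene inner_hinge [(0.97, array([ 0.4117, -0.2677,  0.077 ])), (0.96, array([ 0.6667, -0.3442,  0.0807])), (0.58, array([ 0.6577, -0.2341,  0.0834]))]
scene outer_hinge [(0.84, array([ 0.5669, -0.4696,  0.0847])), (0.78, array([ 0.4125, -0.4313,  0.0798])), (0.75, array([ 0.5033, -0.1971,  0.0831]))]
scene carton [(0.77, array([ 0.5791, -0.2144, -0.0002])), (0.75, array([ 0.4152, -0.3499, -0.004 ])), (0.69, array([ 0.6184, -0.4056, -0.0007]))]
top inner_hinge [(0.78, array([ 0.4151, -0.2656,  0.0793])), (0.65, array([ 0.5664,  0.2201, -0.0028])), (0.63, array([ 0.6616, -0.3406,  0.0764])), (0.32, array([ 0.7676, -0.0588, -0.0024]))]
top outer_hinge [(0.78, array([ 0.4078, -0.4288,  0.0838])), (0.67, array([ 0.5689, -0.4666,  0.0836]))]
top carton [(0.59, array([ 0.6135, -0.4096, -0.0034])), (0.59, array([ 0.409 , -0.3479,  0.0002])), (0.56, array([ 0.5761, -0.2142,  0.0016]))]
```

View pics/o3.png

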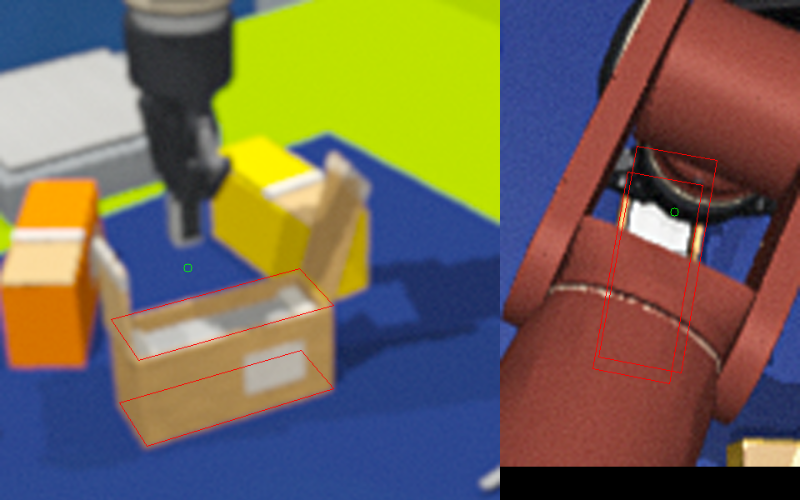

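The wireframe of my carton estimate fits. The visible finger end at (187,245) lies about 20 mm above the reported TCP mark at (187,268), so the fingers slid over the flap's tip. I repeat the push lower and correct the small tool tilt.

```bash
cat >> h.py <<'E'
def go(p,ydir):
    """shift (mm, tool axes now) and turn (deg rotvec, tool axes) to a straight-down pose"""
    o=ctrl.get_obs(); Rm=R.from_rotvec(o['tool_rot']).as_matrix()
    y=np.r_[ydir,0]; y=y/np.linalg.norm(y); x=np.array([0,0,-1.]); G=np.c_[x,y,np.cross(x,y)]
    print('t %.2f'%o['t'],'tcp',o['tool_pos'],'F',o['contact_force'],'q',o['q'],'op',o['opening'])
    print('shift mm',(Rm.T@(np.array(p)-o['tool_pos'])*1e3).round(1),'turn',R.from_matrix(Rm.T@G).as_rotvec(degrees=True).round(2),
     'after-turn shift',(G.T@(np.array(p)-o['tool_pos'])*1e3).round(1))
ih=np.array([.6558,-.234]);ax=np.array([-.9753,.2209]);yt=np.array([-.2209,-.9753])
E
python3 - <<'E'
from h import *
go(np.r_[ih-ax*.08,.2],yt)
E
```

```text
t 6.43 tcp [ 0.602  -0.2243  0.1262] F [0.6129 0.6385 0.0024] q [-0.4722  0.13    1.6689 -0.0006  1.3083  1.3109] op 9.895705543458862e-05
shift mm [ -69.3   -0.4 -137. ] turn [ 0.61 -1.9  -0.53] after-turn shift [ -73.8   -2.4 -134.6]
```

>>> arm_command(
  plan=[
    [[-0.037,0,0,0.6,-1.9,-0.5,0],[-0.037,0,0,0,0,0,0],[0,0,-0.04,0,0,0,0],[0,0,-0.04,0,0,0,0],[0,0,-0.04,0,0,0,0],[0,0,-0.015,0,0,0,0],[0,0,0,0,0,0,0]],
  ],
)

```text
t: 7.02
tool_pos: [0.7347, -0.253, 0.2013]
tool_rot: [-2.099, 0.235, 2.107]
contact_force: [0.0, -0.1, 0.2]
opening: 0.0005
```

Run:
```python
from h import *
go(np.r_[ih-ax*.08,.09],yt)
```

```text
t 7.02 tcp [ 0.7347 -0.253   0.2013] F [ 0.0157 -0.1443  0.2306] q [-0.4272  0.41    1.2077  0.      1.5279  1.3671] op 0.00046944861356151976
shift mm [111.3  -1.    0.7] turn [-0.05  0.22  0.05] after-turn shift [111.3  -1.1   1.2]
```

>>> arm_command(
  plan=[
    [[0.03,0,0,0,0,0,0],[0.03,0,0,0,0,0,0],[0.03,0,0,0,0,0,0],[0.02,0,0,0,0,0,0],[0,0,0,0,0,0,0],[0,0,0.01,0,0,0,0],[0,0,0.01,0,0,0,0],[0,0,0.01,0,0,0,0],[0,0,0.01,0,0,0,0],[0,0,0.01,0,0,0,0]],
  ],
)

```text
t: 7.85
tool_pos: [0.6827, -0.2412, 0.0918]
tool_rot: [-2.101, 0.235, 2.106]
contact_force: [0.4, -0.4, -0.7]
opening: 0.0003
```

Run:
```python
from h import *
go(np.r_[ih+ax*.05,.095],yt)
```

```text
t 7.85 tcp [ 0.6827 -0.2412  0.0918] F [ 0.3898 -0.4441 -0.7453] q [-0.442   0.3657  1.4501 -0.0007  1.3279  1.3515] op 0.0002577172955029331
shift mm [-3.  -1.1 77.9] turn [ 0.01  0.13 -0.01] after-turn shift [-3.2 -1.1 77.8]
```

>>> arm_command(
  plan=[
    [[0,0,0.009,0,0,0,0],[0,0,0.009,0,0,0,0],[0,0,0.009,0,0,0,0],[0,0,0.009,0,0,0,0],[0,0,0.009,0,0,0,0],[0,0,0.009,0,0,0,0],[0,0,0.009,0,0,0,0],[0,0,0.009,0,0,0,0],[0,0,0.006,0,0,0,0],[0,0,0,0,0,0,0]],
  ],
)

```text
t: 8.68
tool_pos: [0.6001, -0.2232, 0.1025]
tool_rot: [-2.113, 0.24, 2.097]
contact_force: [0.1, 0.0, -0.4]
opening: -0.0003
```

Run:
```python
from h import *
go(np.r_[ih+ax*.05,.078],yt)
n='scene';M=T(n);s=get_image(n)
for t in('inner_hinge','outer_hinge','carton'): print(n,t,[(round(d['conf'],2),w(M,d['at'])) for d in mark_of(n,t)])
cv2.imwrite('pics/s4.png',cv2.resize(s[120:270,180:330],None,fx=4,fy=4)[:,:,::-1])
```

```text
t 8.68 tcp [ 0.6001 -0.2232  0.1025] F [ 0.0748  0.0466 -0.371 ] q [-0.4719  0.1651  1.6715 -0.0008  1.2966  1.3221] op -0.00033129474179376345
shift mm [24.6 -1.9 -6.5] turn [-0.02 -0.46 -0.16] after-turn shift [24.5 -1.8 -6.7]
scene inner_hinge [(0.96, array([ 0.665 , -0.344 ,  0.0799])), (0.93, array([ 0.6568, -0.2322,  0.0798])), (0.56, array([ 0.4131, -0.2669,  0.0791]))]
scene outer_hinge [(0.97, array([ 0.5675, -0.4638,  0.0865])), (0.87, array([ 0.502 , -0.1986,  0.0832])), (0.63, array([ 0.4074, -0.4282,  0.0794]))]
scene carton [(0.84, array([ 0.6148, -0.4067, -0.0003])), (0.8, array([ 0.4144, -0.3499, -0.0022])), (0.61, array([ 0.5787, -0.2132, -0.0033]))]
```

View pics/s4.png

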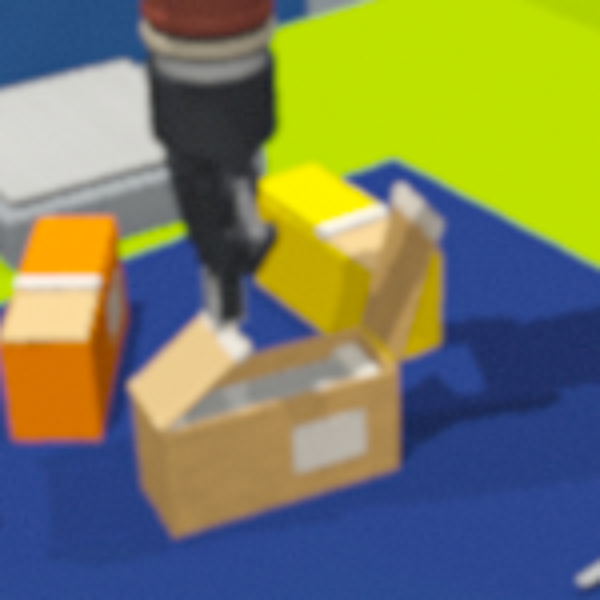

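>>> arm_command(
  plan=[
    [[0.006,-0.001,-0.002,0,-0.4,0,0],[0.006,0,-0.002,0,0,0,0],[0.006,0,-0.002,0,0,0,0],[0.005,0,0,0,0,0,0],[0.003,0,0,0,0,0,0]],
  ],
)

```text
t: 9.3
tool_pos: [0.6101, -0.2247, 0.0744]
tool_rot: [-2.108, 0.239, 2.103]
contact_force: [-0.5, 0.2, 0.8]
opening: 0.0001
```

>>> arm_command(
  plan=[
    [[0.003,0,0,0,0,0,0],[0.003,0,0,0,0,0,0],[0.002,0,0,0,0,0,0]],
  ],
)

```text
t: 9.55
tool_pos: [0.6094, -0.2243, 0.0636]
tool_rot: [-2.104, 0.238, 2.106]
contact_force: [-0.9, 0.8, 0.0]
opening: 0.0
```

>>> arm_command(
  plan=[
    [[0.002,0,0,0,0,0,0],[0.002,0,0,0,0,0,0]],
  ],
)

```text
t: 9.72
tool_pos: [0.6093, -0.2243, 0.0595]
tool_rot: [-2.104, 0.238, 2.106]
contact_force: [-4.5, 1.4, 13.9]
opening: -0.0001
```

Run:
```python
from h import *
go(np.r_[ih+ax*.05,.078],yt)
n='scene';M=T(n);s=get_image(n);o=ctrl.get_obs();print(proj(n,o['tool_pos'],M)-[180,120])
cv2.imwrite('pics/s5.png',cv2.resize(s[120:270,180:330],None,fx=4,fy=4)[:,:,::-1])
```

```text
t 9.72 tcp [ 0.6093 -0.2243  0.0595] F [-4.5169  1.4205 13.8723] q [-0.4661  0.2364  1.6667 -0.0029  1.2386  1.328 ] op -0.0001123926473448047
shift mm [-18.5  -0.8   2.5] turn [ 0.02  0.05 -0.15] after-turn shift [-18.5  -0.9   2.5]
[ 54.7364 102.9531]
```

View pics/s5.png

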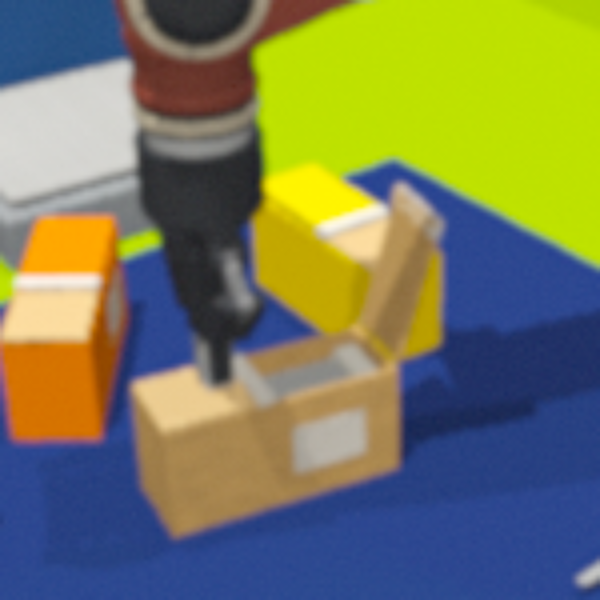

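The inner flap is flat and the fingers press it with 14 N at crop (215,380). The contact shows the closed finger end is 24 mm above the reported TCP. Now the outer flap.

>>> arm_command(
  plan=[
    [[-0.03,0,0,0,0,0,0],[-0.04,0,0,0,0,0,0],[-0.04,0,0,0,0,0,0],[-0.033,0,0,0,0,0,0],[0,0,0,0,0,0,0],[0,0,0.035,0,0,0,0],[0,0,0.035,0,0,0,0],[0,0,0.035,0,0,0,0],[0,0,0.035,0,0,0,0],[0,0,0.035,0,0,0,0],[0,0,0.025,0,0,0,0],[0,0,0,0,0,0,0]],
  ],
)

```text
t: 10.77
tool_pos: [0.4083, -0.1784, 0.2058]
tool_rot: [-2.104, 0.237, 2.107]
contact_force: [-0.4, -0.4, 0.3]
opening: 0.0
```

Run:
```python
from h import *
go(np.r_[ih+ax*.25,.115],yt)
```

```text
t 10.77 tcp [ 0.4083 -0.1784  0.2058] F [-0.4186 -0.3514  0.263 ] q [-0.5772 -0.3994  2.0125 -0.0031  1.5286  1.2149] op 6.568113865516725e-06
shift mm [90.8 -0.8 -3.8] turn [ 0.09  0.07 -0.16] after-turn shift [90.8 -0.5 -3.7]
```

>>> arm_command(
  plan=[
    [[0.03,0,0,0,0,0,0],[0.03,0,0,0,0,0,0],[0.031,0,0,0,0,0,0],[0,0,0,0,0,0,0],[0,0,-0.01,0,0,0,0],[0,0,-0.01,0,0,0,0],[0,0,-0.01,0,0,0,0],[0,0,-0.01,0,0,0,0],[0,0,-0.009,0,0,0,0],[0,0,-0.009,0,0,0,0],[0,0,-0.009,0,0,0,0],[0,0,-0.009,0,0,0,0]],
  ],
)

```text
t: 11.77
tool_pos: [0.4925, -0.1998, 0.1241]
tool_rot: [-2.126, 0.247, 2.09]
contact_force: [-0.1, -0.5, 0.3]
opening: 0.0001
```

Run:
```python
from h import *
go(np.r_[ih+ax*.08,.115],yt)
```

```text
t 11.77 tcp [ 0.4925 -0.1998  0.1241] F [-0.1404 -0.4929  0.3303] q [-0.5237 -0.1198  1.9233 -0.003   1.3184  1.2708] op 0.00010223955250992659
shift mm [ 10.6  -2.8 -86.6] turn [-0.01 -1.03 -0.49] after-turn shift [  9.1  -2.7 -86.8]
```

>>> arm_command(
  plan=[
    [[0.004,-0.001,-0.009,0,-1,-0.5,0],[0.003,-0.001,-0.009,0,0,0,0],[0.002,0,-0.009,0,0,0,0],[0.001,0,-0.009,0,0,0,0],[0.001,0,-0.009,0,0,0,0],[0.001,0,-0.009,0,0,0,0],[0.001,0,-0.009,0,0,0,0],[0.001,0,-0.009,0,0,0,0],[0.001,0,-0.007,0,0,0,0],[0,0,0,0,0,0,0]],
  ],
)

```text
t: 12.6
tool_pos: [0.5814, -0.2183, 0.1108]
tool_rot: [-2.108, 0.236, 2.101]
contact_force: [-0.6, 0.2, 1.0]
opening: 0.0001
```

Run:
```python
from h import *
go(np.r_[ih+ax*.085,.063],yt)
n='scene';s=get_image(n)
cv2.imwrite('pics/s6.png',cv2.resize(s[120:270,180:330],None,fx=4,fy=4)[:,:,::-1])
```

```text
t 12.60 tcp [ 0.5814 -0.2183  0.1108] F [-0.6098  0.1941  0.9826] q [-0.4789  0.1171  1.7098  0.      1.3112  1.3144] op 0.0001400531501427854
shift mm [47.7 -1.1  9.2] turn [ 0.01 -0.19 -0.05] after-turn shift [47.8 -1.1  9. ]
```

View pics/s6.png

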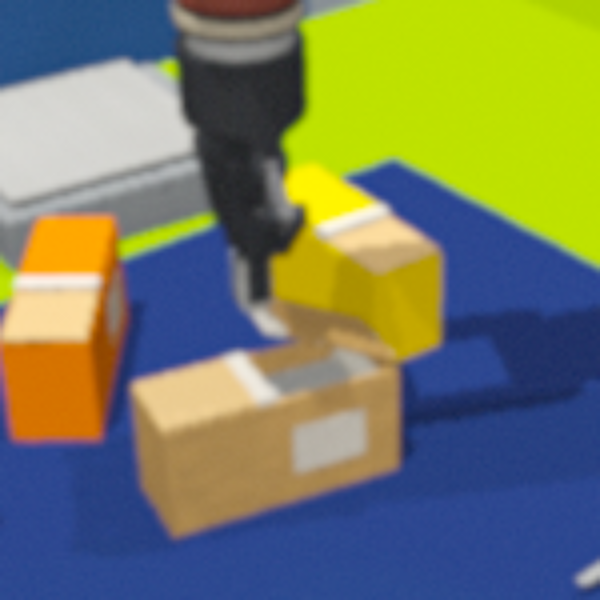

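The outer flap is pushed over to about 30°. Its tip is at crop (265,325) and the finger is on it. I press it down.

>>> arm_command(
  plan=[
    [[0.008,0,0.003,0,0,0,0],[0.008,0,0.003,0,0,0,0],[0.008,0,0.003,0,0,0,0],[0.008,0,0,0,0,0,0],[0.007,0,0,0,0,0,0],[0.003,0,0,0,0,0,0],[0.002,0,0,0,0,0,0]],
  ],
)

```text
t: 13.23
tool_pos: [0.5699, -0.2156, 0.0635]
tool_rot: [-2.106, 0.237, 2.102]
contact_force: [-5.5, 3.2, 19.5]
opening: -0.0
```

>>> arm_command(
  plan=[
    [[0.002,0,0,0,0,0,0],[0.0015,0,0,0,0,0,0]],
  ],
)

```text
t: 13.4
tool_pos: [0.5698, -0.2156, 0.0638]
tool_rot: [-2.104, 0.236, 2.104]
contact_force: [-4.1, 1.4, 5.6]
opening: 0.0001
```

>>> arm_command(
  plan=[
    [[-0.04,0,0,0,0,0,0.0854],[-0.04,0,0,0,0,0,0.0854],[-0.04,0,0,0,0,0,0.0854],[-0.03,0,0.03,0,0,0,0.0854],[0,0,0.02,0,0,0,0.0854],[0,0,0,0,0,0,0.0854]],
  ],
)

```text
t: 13.9
tool_pos: [0.5196, -0.2039, 0.217]
tool_rot: [-2.096, 0.233, 2.11]
contact_force: [-0.4, 0.3, -0.2]
opening: 0.0723
```

Run:
```python
from h import *
for n in('wrist','scene','top'):
    M=T(n);im=get_image(n)
    if n=='wrist': save(im,'w7.png')
    for t in('inner_hinge','outer_hinge','carton','foot_tip','cap_top','plate_top'):
        print(n,t,[(round(d['conf'],2),w(M,d['at'])) for d in mark_of(n,t)])
    if n=='wrist':
        for d in cut_out('wrist','carton'):
            ys,xs=np.nonzero(d['mask']);r=cv2.minAreaRect(np.c_[xs,ys].astype(np.float32));print(d['conf'],r,[ray('wrist',c,.088,M)[:2] for c in cv2.boxPoints(r)])
go(np.r_[ih+ax*.03,.2],yt)
```

```text
wrist inner_hinge [(0.77, array([ 0.4178, -0.2647,  0.0829])), (0.7, array([ 0.6539, -0.2298,  0.0818]))]
wrist outer_hinge [(0.85, array([ 0.4988, -0.1994,  0.0836])), (0.65, array([ 0.4087, -0.4288,  0.0842]))]
wrist carton [(0.96, array([ 0.4144, -0.3438,  0.0004])), (0.83, array([ 0.5792, -0.2168,  0.0004])), (0.62, array([ 0.6206, -0.403 , -0.    ])), (0.2, array([ 0.4229, -0.0032, -0.0003]))]
wrist foot_tip []
wrist cap_top [(0.26, array([ 0.5019, -0.1998,  0.0854]))]
wrist plate_top []
0.89 ((274.0, 109.0), (212.0, 80.0), 90.0) [array([ 0.6623, -0.2027]), array([ 0.6496, -0.2587]), array([ 0.4941, -0.2277]), array([ 0.5087, -0.1627])]
0.87 ((458.9217529296875, 257.1758117675781), (95.33206176757812, 205.9869384765625), 81.51105499267578) [array([ 0.4786, -0.2554]), array([ 0.4676, -0.4228]), array([ 0.3779, -0.4326]), array([ 0.3875, -0.2526])]
0.71 ((467.0, 47.5), (95.0, 184.0), 90.0) [array([ 0.6419, -0.3017]), array([ 0.6128, -0.4302]), array([ 0.5465, -0.4287]), array([ 0.5775, -0.2918])]
scene inner_hinge [(0.95, array([ 0.4124, -0.2659,  0.077 ])), (0.9, array([ 0.6551, 
[... 757 characters left out ...]
0.406 , -0.4274,  0.0848])), (0.55, array([ 0.502 , -0.196 ,  0.0807]))]
top carton [(0.91, array([ 0.5795, -0.216 ,  0.0029])), (0.9, array([ 0.4083, -0.3491,  0.0008])), (0.89, array([ 0.6145, -0.4079, -0.0016]))]
top foot_tip [(0.51, array([0.5653, 0.2117, 0.1661]))]
top cap_top [(0.77, array([0.564 , 0.2137, 0.2534]))]
top plate_top [(0.69, array([0.5149, 0.2271, 0.0106])), (0.54, array([ 0.5777, -0.2169, -0.0005])), (0.41, array([0.5639, 0.2126, 0.163 ]))]
t 15.00 tcp [ 0.5207 -0.2041  0.2151] F [-0.5409  0.1897  0.6324] q [-0.5061 -0.1018  1.7515 -0.0008  1.5009  1.2867] op 0.08548413330417899
shift mm [  14.1   -0.5 -108.5] turn [0.05 0.51 0.1 ] after-turn shift [  15.1   -0.6 -108.3]
```

View pics/w7.png

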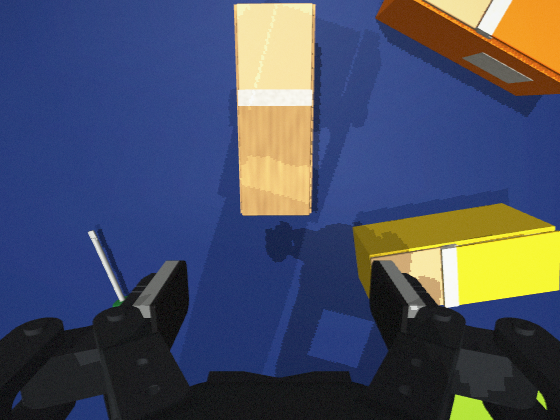

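Run:
```python
from h import *
c=calibration('wrist');H=np.array(c['hand_eye']);print(H, c['fx'],c['cx'],c['cy'])
for L,Rr in(((187,262),(371,262)),((187,312),(373,305)),((136,303),(417,312))):
    # pixel pair at y=+-opening/2
    d=c['fx']*.0855/(Rr[0]-L[0])
    for u in(L,Rr): print(u,d,w(H,[(u[0]-c['cx'])/c['fx']*d,(u[1]-c['cy'])/c['fy']*d,d]))
c0=np.array([.578,-.2145]);g=c0-ax*.04;go(np.r_[g,.14],yt);go(np.r_[g,.03],yt)
```

```text
[[-0.0003 -0.2617  0.9652 -0.1673]
 [ 1.     -0.0002  0.0002 -0.0005]
 [ 0.0002  0.9652  0.2617 -0.0663]
 [ 0.      0.      0.      1.    ]] 370.2504116698118 278.7336594003131 209.49265368922883
(187, 262) 0.17204570759657017 [-0.0076 -0.0431  0.0023]
(371, 262) 0.17204570759657017 [-0.0076  0.0424  0.0023]
(187, 312) 0.17019575375144574 [-0.0153 -0.0426  0.0237]
(373, 305) 0.17019575375144574 [-0.0145  0.0429  0.0206]
(136, 303) 0.11265626404899969 [-0.066  -0.0439 -0.0093]
(417, 312) 0.11265626404899969 [-0.0667  0.0416 -0.0067]
t 15.00 tcp [ 0.5207 -0.2041  0.2151] F [-0.5409  0.1897  0.6324] q [-0.5061 -0.1018  1.7515 -0.0008  1.5009  1.2867] op 0.08548413330417899
shift mm [ 74.2  -2.2 -98.8] turn [0.05 0.51 0.1 ] after-turn shift [ 75.1  -2.5 -98.2]
t 15.00 tcp [ 0.5207 -0.2041  0.2151] F [-0.5409  0.1897  0.6324] q [-0.5061 -0.1018  1.7515 -0.0008  1.5009  1.2867] op 0.08548413330417899
shift mm [184.2  -2.  -99.8] turn [0.05 0.51 0.1 ] after-turn shift [185.1  -2.5 -98.2]
```

>>> arm_command(
  plan=[
    [[0,-0.001,-0.033,0,0.5,0.1,0.0854],[0,-0.001,-0.033,0,0,0,0.0854],[0,0,-0.033,0,0,0,0.0854],[0.03,0,0,0,0,0,0.0854],[0.03,0,0,0,0,0,0.0854],[0.015,0,0,0,0,0,0.0854],[0,0,0,0,0,0,0.0854]],
  ],
)

```text
t: 15.58
tool_pos: [0.6234, -0.2253, 0.1384]
tool_rot: [-2.11, 0.237, 2.099]
contact_force: [-0.9, 0.9, -0.1]
opening: 0.0853
```

Run:
```python
from h import *
c0=np.array([.578,-.2145]);g=c0-ax*.04;go(np.r_[g,.026],yt)
M=T('wrist');get_image('wrist')
for t in('inner_hinge','outer_hinge','carton'):
        print(t,[(round(d['conf'],2),w(M,d['at'])) for d in mark_of('wrist',t)])
```

```text
t 15.58 tcp [ 0.6234 -0.2253  0.1384] F [-0.9018  0.9321 -0.1268] q [-0.459   0.185   1.5861 -0.0001  1.3653  1.3342] op 0.0853216023456729
shift mm [112.4  -0.7   7.2] turn [ 0.02 -0.29 -0.08] after-turn shift [112.4  -0.6   6.7]
inner_hinge [(0.62, array([ 0.6693, -0.3426,  0.0835])), (0.58, array([ 0.6553, -0.2291,  0.0819]))]
outer_hinge []
carton [(0.85, array([ 0.6201, -0.4055, -0.    ])), (0.73, array([ 0.5787, -0.2139, -0.0018]))]
```

>>> arm_command(
  plan=[
    [[0.02,0,0.003,0,0,0,0.0854],[0.02,0,0,0,0,0,0.0854],[0.02,0,0,0,0,0,0.0854],[0.02,0,0,0,0,0,0.0854],[0.015,0,0,0,0,0,0.0854],[0.01,0,0,0,0,0,0.0854],[0.006,0,0,0,0,0,0.0854],[0,0,0,0,0,0,0.0854]],
  ],
)

```text
t: 16.45
tool_pos: [0.6357, -0.2327, 0.0496]
tool_rot: [-2.156, 0.253, 2.064]
contact_force: [-1.5, 0.6, 0.2]
opening: 0.0854
```

>>> arm_command(
  plan=[
    [[0,0,0,0,0,0,0.05],[0,0,0,0,0,0,0.05],[0,0,0,0,0,0,0.05],[0,0,0,0,0,0,0.05],[0,0,0,0,0,0,0.05],[0,0,0,0,0,0,0.05]],
  ],
  squeeze=60,
)

```text
t: 16.95
tool_pos: [0.6383, -0.2326, 0.0545]
tool_rot: [-2.162, 0.253, 2.057]
contact_force: [-0.2, 0.6, -1.3]
opening: 0.0531
```

Run:
```python
from h import *
c0=np.array([.578,-.2145]);g=c0-ax*.04;go(np.r_[g,.026],yt)
M=T('wrist');wi=get_image('wrist')
for t in('inner_hinge','outer_hinge','carton'):
        print(t,[(round(d['conf'],2),w(M,d['at'])) for d in mark_of('wrist',t)])
Ms=T('scene');s=get_image('scene');o=ctrl.get_obs()
for t in('inner_hinge','outer_hinge','carton'):
        print(t,[(round(d['conf'],2),w(Ms,d['at'])) for d in mark_of('scene',t)])
a=cv2.resize(s[120:270,180:330],(420,420),interpolation=cv2.INTER_CUBIC)
q=((proj('scene',o['tool_pos'],Ms)-[180,120])*2.8).astype(int);cv2.circle(a,tuple(int(v) for v in q),4,(0,255,0),1)
f=np.hstack([a,wi]);f=cv2.resize(f,(800,int(420*800/f.shape[1])));save(f,'c8.png')
```

```text
t 16.95 tcp [ 0.6383 -0.2326  0.0545] F [-0.1866  0.5934 -1.3076] q [-0.4597  0.2731  1.6327  0.0021  1.184   1.3335] op 0.053052088569832526
shift mm [27.3 -4.6 24.2] turn [-0.02 -2.91 -0.59] after-turn shift [28.5 -4.3 22.8]
inner_hinge [(0.7, array([ 0.6705, -0.345 ,  0.0803]))]
outer_hinge []
carton [(0.93, array([ 0.622 , -0.4057,  0.0016])), (0.68, array([ 0.5805, -0.2177,  0.0027]))]
inner_hinge [(0.96, array([ 0.4125, -0.2674,  0.0794])), (0.77, array([ 0.6658, -0.344 ,  0.0807])), (0.62, array([ 0.658 , -0.2386,  0.0821]))]
outer_hinge [(0.87, array([ 0.5695, -0.4687,  0.0829])), (0.69, array([ 0.5044, -0.199 ,  0.084 ])), (0.67, array([ 0.4098, -0.4281,  0.0774]))]
carton [(0.82, array([ 0.4169, -0.35  , -0.004 ])), (0.75, array([ 0.5808, -0.2129,  0.0009])), (0.58, array([ 0.6159, -0.4063, -0.0016])), (0.31, array([0.5662, 0.2151, 0.2528]))]
```

View pics/c8.png

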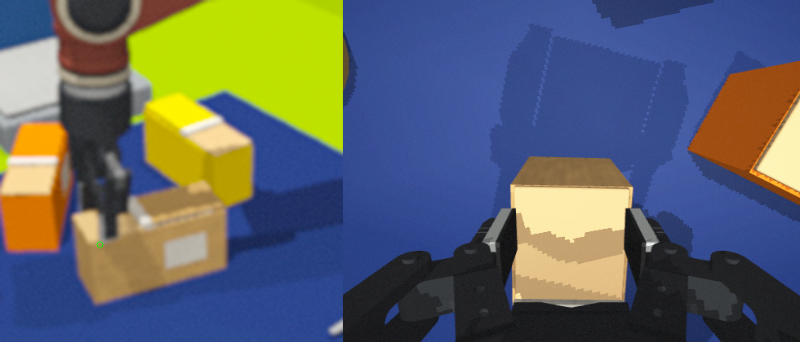

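>>> arm_command(
  plan=[
    [[0,0,0,0,0,0,0.0854],[0,0,0,0,0,0,0.0854],[0,0,0,0,0,0,0.0854],[0,0,0,0,0,0,0.0854],[0,0,0,0,0,0,0.0854]],
  ],
)

```text
t: 17.77
tool_pos: [0.6389, -0.2335, 0.056]
tool_rot: [-2.164, 0.254, 2.057]
contact_force: [-0.4, 0.2, -0.5]
opening: 0.0854
```

>>> arm_command(
  plan=[
    [[0,-0.002,0.008,0,-2.9,-0.6,0.0854],[0,-0.002,0.008,0,0,0,0.0854],[0,0,0.006,0,0,0,0.0854],[0,0,0,0,0,0,0.0854]],
  ],
)

```text
t: 18.1
tool_pos: [0.6176, -0.2247, 0.0562]
tool_rot: [-2.107, 0.237, 2.102]
contact_force: [0.1, 0.5, -0.9]
opening: 0.085
```

Run:
```python
from h import *
c0=np.array([.578,-.2145]);g=c0-ax*.04;go(np.r_[g,.026],yt)
```

```text
t 18.10 tcp [ 0.6176 -0.2247  0.0562] F [ 0.1268  0.4517 -0.9004] q [-0.4616  0.2552  1.6504 -0.0011  1.2334  1.3323] op 0.08502332291360465
shift mm [30.2 -1.2  0.9] turn [ 0.   -0.13 -0.09] after-turn shift [30.2 -1.2  0.9]
```

>>> arm_command(
  plan=[
    [[0.005,0,0,0,0,0,0.0854],[0.005,0,0,0,0,0,0.0854],[0,0,0,0,0,0,0.0854]],
  ],
)

```text
t: 18.35
tool_pos: [0.6171, -0.2245, 0.0458]
tool_rot: [-2.109, 0.238, 2.1]
contact_force: [-0.1, -0.2, -0.6]
opening: 0.0854
```

Run:
```python
from h import *
c0=np.array([.578,-.2145]);g=c0-ax*.04;go(np.r_[g,.026],yt)
```

```text
t 18.35 tcp [ 0.6171 -0.2245  0.0458] F [-0.1427 -0.1983 -0.5878] q [-0.4617  0.2646  1.6583 -0.0011  1.2137  1.3322] op 0.08537402087925802
shift mm [19.8 -1.2  0.4] turn [ 0.   -0.27 -0.12] after-turn shift [19.8 -1.1  0.4]
```

>>> arm_command(
  plan=[
    [[0.005,0,0,0,-0.3,0,0.0854],[0.005,0,0,0,0,0,0.0854],[0.005,0,0,0,0,0,0.0854],[0.003,0,0,0,0,0,0.0854],[0,0,0,0,0,0,0.0854]],
  ],
)

```text
t: 18.77
tool_pos: [0.6167, -0.2244, 0.0246]
tool_rot: [-2.102, 0.237, 2.107]
contact_force: [0.6, -0.6, -0.0]
opening: 0.0857
```

Run:
```python
from h import *
c0=np.array([.578,-.2145]);g=c0-ax*.04;go(np.r_[g,.026],yt)
```

```text
t 18.77 tcp [ 0.6167 -0.2244  0.0246] F [ 0.6182 -0.5552 -0.0407] q [-0.4612  0.2938  1.6623 -0.0025  1.1872  1.3334] op 0.08574301601621334
shift mm [-1.4 -1.1 -0. ] turn [-0.    0.13 -0.11] after-turn shift [-1.4 -1.1 -0. ]
```

Well placed and free of contact, so I grip.

>>> arm_command(
  plan=[
    [[0,0,0,0,0,0,0.04],[0,0,0,0,0,0,0.04],[0,0,0,0,0,0,0.04],[0,0,0,0,0,0,0.04],[0,0,0,0,0,0,0.04],[0,0,0,0,0,0,0.04],[0,0,0,0,0,0,0.04],[0,0,0,0,0,0,0.04]],
  ],
  squeeze=70,
)

```text
t: 19.43
tool_pos: [0.6172, -0.225, 0.0245]
tool_rot: [-2.103, 0.238, 2.106]
contact_force: [0.4, -0.5, -1.4]
opening: 0.0588
```

>>> arm_command(
  plan=[
    [[0,0,0,0,0,0,0.04],[-0.004,0,0,0,0,0,0.04],[-0.006,0,0,0,0,0,0.04],[-0.01,0,0,0,0,0,0.04],[-0.015,0,0,0,0,0,0.04],[-0.015,0,0,0,0,0,0.04],[0,0,0,0,0,0,0.04]],
  ],
)

```text
t: 20.02
tool_pos: [0.6142, -0.2229, 0.0742]
tool_rot: [-2.094, 0.234, 2.113]
contact_force: [1.3, -1.0, -3.7]
opening: 0.0588
```

Run:
```python
from h import *
go([.5,-.05,.09],yt)
for n in('scene','wrist'):
    M=T(n);get_image(n)
    for t in('inner_hinge','outer_hinge','carton','foot_tip','cap_top','plate_top'):
        print(n,t,[(round(d['conf'],2),w(M,d['at'])) for d in mark_of(n,t)])
```

```text
t 20.02 tcp [ 0.6142 -0.2229  0.0742] F [ 1.2833 -1.0307 -3.687 ] q [-0.461   0.2348  1.642  -0.0023  1.2737  1.3333] op 0.05879634669559477
shift mm [ -14.5 -143.4  149.7] turn [-0.    0.52 -0.  ] after-turn shift [ -15.8 -143.4  149.6]
scene inner_hinge [(0.94, array([ 0.6683, -0.3417,  0.0823])), (0.58, array([ 0.6575, -0.2345,  0.1293])), (0.58, array([ 0.4144, -0.2676,  0.0808]))]
scene outer_hinge [(0.85, array([ 0.5655, -0.4673,  0.084 ])), (0.82, array([ 0.4104, -0.4338,  0.0782])), (0.67, array([ 0.4986, -0.2003,  0.1328]))]
scene carton [(0.95, array([ 0.6181, -0.4061, -0.0025])), (0.78, array([ 0.5782, -0.212 ,  0.0509])), (0.61, array([ 0.6546, -0.2313,  0.1306]))]
scene foot_tip [(0.66, array([0.7733, 0.0577, 0.0016]))]
scene cap_top [(0.87, array([0.5648, 0.217 , 0.2523]))]
scene plate_top [(0.64, array([0.527 , 0.2234, 0.0102]))]
wrist inner_hinge [(0.89, array([ 0.6529, -0.2329,  0.1244])), (0.69, array([ 0.6719, -0.3411,  0.0818]))]
wrist outer_hinge []
wrist carton [(0.66, array([ 0.5764, -0.2139,  0.0463]))]
wrist foot_tip []
wrist cap_top []
wrist plate_top [(0.66, array([ 0.5753, -0.2121,  0.0451]))]
```

Run:
```python
from h import *
im=cv2.imread('pics/t0.png').astype(int);M=T('top')
red=im[:,:,2]
e=[]
for r in range(212,286):
    row=red[r,170:212]; k=np.nonzero(row>110)[0]
    if len(k): e.append((170+k[-1]+.5,r))
P=np.array([ray('top',p,.012,M)[:2] for p in e]);
for _ in range(3):
    f=np.polyfit(P[:,0],P[:,1],1);res=P[:,1]-np.polyval(f,P[:,0]);P=P[abs(res)<max(.0015,2*res.std())]
print('side edge angle',np.degrees(np.arctan(f[0])),res.std(),len(P))
e=[]
for c in range(138,178):
    col=red[265:300,c];k=np.nonzero(col>110)[0]
    if len(k): e.append((c,265+k[-1]+.5))
Q=np.array([ray('top',p,.012,M)[:2] for p in e])
for _ in range(3):
    g=np.polyfit(Q[:,1],Q[:,0],1);r2=Q[:,0]-np.polyval(g,Q[:,1]);Q=Q[abs(r2)<max(.0015,2*r2.std())]
print('front edge angle',-np.degrees(np.arctan(g[0])),r2.std(),len(Q))
a=np.arctan(f[0]);u=np.array([np.cos(a),np.sin(a)]);v=np.array([-u[1],u[0]])
print('foot axis from edges:', u*((Q@u).mean()+.14)+v*((P@v).mean()+.065))
```

```text
side edge angle -13.237252234666498 0.0007548421406679902 74
front edge angle -13.239080873567703 0.0007052118775181193 40
foot axis from edges: [0.5624 0.2147]
```

>>> arm_command(
  plan=[
    [[-0.004,-0.006,0.004,0,0.5,0,0.04],[-0.004,-0.012,0.009,0,0,0,0.04],[-0.004,-0.015,0.011,0,0,0,0.04],[-0.004,-0.015,0.011,0,0,0,0.04],[0,-0.015,0.011,0,0,0,0.04],[0,-0.015,0.011,0,0,0,0.04],[0,-0.015,0.011,0,0,0,0.04],[0,-0.015,0.011,0,0,0,0.04],[0,-0.015,0.011,0,0,0,0.04],[0,-0.015,0.011,0,0,0,0.04],[0,-0.015,0.011,0,0,0,0.04],[0,-0.015,0.01,0,0,0,0.04],[0,-0.015,0.01,0,0,0,0.04],[0,-0.01,0.007,0,0,0,0.04],[0,-0.004,0.003,0,0,0,0.04],[0,0,0,0,0,0,0.04]],
  ],
)

```text
t: 22.05
tool_pos: [0.5103, 0.016, 0.0931]
tool_rot: [-2.108, 0.232, 2.096]
contact_force: [-0.2, -0.7, -3.2]
opening: 0.0591
```

```bash
cat >> h.py <<'E'
u=np.array([.9734,-.2290]);yg=np.array([.2290,.9734]);foot=np.array([.5638,.2146])
E
python3 - <<'E'
from h import *
go([.52,0,.09],yg)
E
```

```text
t 22.05 tcp [0.5103 0.016  0.0931] F [-0.2416 -0.6655 -3.2474] q [-0.1162 -0.1286  1.986   0.0032  1.2786  1.6768] op 0.059137647257412086
shift mm [  3.1  13.5 -13. ] turn [-179.55   -0.33   -0.47] after-turn shift [  3.1 -13.4  13.1]
```

>>> arm_command(
  plan=[
    [[0,0,0,-3,0,0,0.04],[0,0,0,-6,0,0,0.04],[0,0,0,-6.5,0,0,0.04],[0,0,0,-6.5,0,0,0.04],[0,0,0,-6.5,0,0,0.04],[0,0,0,-6.5,0,0,0.04],[0,0,0,-6.5,0,0,0.04],[0,0,0,-6.5,0,0,0.04],[0,0,0,-6.5,0,0,0.04],[0,0,0,-6.5,0,0,0.04],[0,0,0,-6.5,0,0,0.04],[0,0,0,-6.5,0,0,0.04],[0,0,0,-6.5,0,0,0.04],[0,0,0,-6.5,0,0,0.04],[0,0,0,-6.5,0,0,0.04],[0,0,0,0,0,0,0.04]],
  ],
)

```text
t: 23.38
tool_pos: [0.5157, 0.0047, 0.096]
tool_rot: [1.28, 1.154, -1.268]
contact_force: [-0.0, -0.0, -4.3]
opening: 0.0589
```

Run:
```python
from h import *
go([.45,.1,.08],yg)
```

```text
t 23.38 tcp [0.5157 0.0047 0.096 ] F [-0.0161 -0.0142 -4.2985] q [-0.1345 -0.1239  1.9765 -0.0015  1.2762 -0.0431] op 0.058879494716762105
shift mm [ 14.9 -74.3 -89. ] turn [-81.97   0.62  -0.52] after-turn shift [ 16.   77.8 -85.8]
```

>>> arm_command(
  plan=[
    [[0,0,0,-4,0,0,0.04],[0,0,0,-6.5,0,0,0.04],[0,0,0,-6.5,0,0,0.04],[0,0,0,-6.5,0,0,0.04],[0,0,0,-6.5,0,0,0.04],[0,0,0,-6.5,0,0,0.04],[0,0,0,-6.5,0,0,0.04],[0,0,0,-6.5,0,0,0.04],[0,0,0,-6.5,0,0,0.04],[0,0,0,-6.5,0,0,0.04],[0,0,0,-6.5,0,0,0.04],[0,0,0,-6.5,0,0,0.04],[0,0,0,0,0,0,0.04]],
  ],
)

```text
t: 24.47
tool_pos: [0.516, -0.0028, 0.0959]
tool_rot: [0.255, 1.548, -0.261]
contact_force: [0.2, 0.5, -4.4]
opening: 0.0588
```

Run:
```python
from h import *
go(np.r_[foot-u*.17,.075],yg)
for n in('scene','top'):
    M=T(n);get_image(n)
    for t in('inner_hinge','outer_hinge','carton','foot_tip','cap_top','plate_top'):
        print(n,t,[(round(d['conf'],2),w(M,d['at'])) for d in mark_of(n,t)])
```

```text
t 24.47 tcp [ 0.516  -0.0028  0.0959] F [ 0.1705  0.4929 -4.4246] q [-0.1475 -0.1185  1.9719 -0.0041  1.281  -1.388 ] op 0.05881671551691408
shift mm [  18.8  204.6 -194.4] turn [-5.62  0.44  0.17] after-turn shift [  20.9  222.6 -173.3]
scene inner_hinge [(0.74, array([0.4774, 0.0127, 0.1517])), (0.72, array([ 0.4144, -0.2654,  0.074 ])), (0.67, array([ 0.6689, -0.3438,  0.0823]))]
scene outer_hinge [(0.95, array([ 0.41  , -0.4307,  0.0816])), (0.87, array([ 0.6296, -0.0446,  0.1564])), (0.85, array([ 0.5672, -0.4676,  0.0821])), (0.37, array([0.5618, 0.217 , 0.1637]))]
scene carton [(0.93, array([ 0.6184, -0.408 ,  0.0006])), (0.73, array([ 0.4143, -0.3491, -0.0047])), (0.7, array([ 0.549 , -0.0114,  0.0729]))]
scene foot_tip [(0.51, array([0.5665, 0.2142, 0.163 ]))]
scene cap_top [(0.94, array([0.5664, 0.2162, 0.2514])), (0.58, array([ 0.4215, -0.0052, -0.0031])), (0.31, array([0.5266, 0.2267, 0.0134]))]
scene plate_top [(0.67, array([0.5234, 0.2248, 0.0134]))]
top inner_hinge [(0.96, array([ 0.6625, -0.3402,  0.0742])), (0.68, array([0.4723, 0.0092, 0.1536])), (0.66, array([ 0.4162, -0.2679,  0.0802]))]
top outer_hinge [(0.97, array([ 0.6283, -0.0399,  0.158 ])), (0.66, array([ 0.4074, -0.4273,  0.0846])), (0.56, array([ 0.5692, -0.4692,  0.0832]))]
top carton [(0.83, array([ 0.6154, -0.4077, -0.0048])), (0.76, array([ 0.4105, -0.3458,  0.0008]))]
top foot_tip [(0.49, array([0.5662, 0.2136, 0.1672]))]
top cap_top [(0.68, array([0.5609, 0.2118, 0.2512]))]
top plate_top [(0.8, array([0.5159, 0.2231, 0.0136]))]
```

>>> arm_command(
  plan=[
    [[0,0,0,-5.6,0.4,0.2,0.04],[0,0,0,0,0,0,0.04],[0,0.006,-0.004,0,0,0,0.04],[0,0.012,-0.009,0,0,0,0.04],[0,0.015,-0.012,0,0,0,0.04],[0,0.015,-0.012,0,0,0,0.04],[0,0.015,-0.012,0,0,0,0.04],[0.004,0.015,-0.012,0,0,0,0.04],[0.004,0.015,-0.012,0,0,0,0.04],[0.004,0.015,-0.012,0,0,0,0.04],[0.004,0.015,-0.012,0,0,0,0.04],[0.004,0.015,-0.012,0,0,0,0.04],[0.004,0.015,-0.012,0,0,0,0.04],[0.003,0.015,-0.012,0,0,0,0.04],[0,0.015,-0.012,0,0,0,0.04],[0,0.015,-0.012,0,0,0,0.04],[0,0.01,-0.01,0,0,0,0.04],[0,0.006,-0.006,0,0,0,0.04],[0,0,0,0,0,0,0.04]],
  ],
)

```text
t: 26.75
tool_pos: [0.3907, 0.2643, 0.0688]
tool_rot: [0.212, 1.556, -0.205]
contact_force: [-0.1, -1.2, -4.2]
opening: 0.0588
```

Run:
```python
from h import *
go(np.r_[foot-u*.17,.065],yg)
for n in('scene','top'):
    M=T(n);get_image(n)
    for t in('inner_hinge','outer_hinge','carton'):
        print(n,t,[(round(d['conf'],2),w(M,d['at'])) for d in mark_of(n,t) if d['at'] is not None and w(M,d['at'])[1]>0])
```

```text
t 26.75 tcp [0.3907 0.2643 0.0688] F [-0.1049 -1.2018 -4.2075] q [ 0.436  -0.2003  2.0924  0.0013  1.2425 -0.8693] op 0.05880908707406224
shift mm [ 3.8 -8.4 10.2] turn [-2.    0.26 -0.31] after-turn shift [ 3.8 -8.7  9.9]
scene inner_hinge [(0.86, array([0.3506, 0.2742, 0.1271]))]
scene outer_hinge [(0.98, array([0.505 , 0.2319, 0.1243]))]
scene carton [(0.85, array([0.427 , 0.257 , 0.0427]))]
top inner_hinge [(0.64, array([0.3451, 0.2688, 0.1244]))]
top outer_hinge [(0.6, array([0.5064, 0.2303, 0.1273]))]
top carton []
```

>>> arm_command(
  plan=[
    [[0.002,-0.005,0,-2,0.2,-0.3,0.04],[0.001,-0.003,0.006,0,0,0,0.04],[0,0,0.01,0,0,0,0.04],[0,0,0.012,0,0,0,0.04],[0,0,0.012,0,0,0,0.04],[0,0,0.012,0,0,0,0.04],[0,0,0.012,0,0,0,0.04],[0,0,0.012,0,0,0,0.04],[0,0,0.01,0,0,0,0.04],[0,0,0.006,0,0,0,0.04],[0,0,0,0,0,0,0.04]],
  ],
)

```text
t: 28.07
tool_pos: [0.4942, 0.2281, 0.0665]
tool_rot: [0.19, 1.557, -0.189]
contact_force: [-0.7, 0.0, -3.8]
opening: 0.0588
```

Run:
```python
from h import *
go(np.r_[foot-u*.083,.0365],yg)
for n in('scene','top'):
    M=T(n);get_image(n)
    for t in('inner_hinge','outer_hinge','carton','foot_tip','cap_top'):
        print(n,t,[(round(d['conf'],2),w(M,d['at'])) for d in mark_of(n,t) if w(M,d['at'])[1]>0])
```

```text
t 28.07 tcp [0.4942 0.2281 0.0665] F [-0.7047  0.0414 -3.7541] q [ 0.2967 -0.0117  1.9237 -0.002   1.2244 -1.0319] op 0.05877431728647118
shift mm [ 29.9   2.7 -12.4] turn [-0.6   0.31 -0.06] after-turn shift [ 30.    2.8 -12.2]
scene inner_hinge [(0.66, array([0.4534, 0.2376, 0.1196]))]
scene outer_hinge [(0.68, array([0.6101, 0.1978, 0.1237]))]
scene carton [(0.67, array([0.5288, 0.22  , 0.0423]))]
scene foot_tip [(0.57, array([0.5632, 0.2164, 0.1658]))]
scene cap_top [(0.71, array([0.5636, 0.215 , 0.2548]))]
top inner_hinge [(0.83, array([0.4461, 0.2371, 0.1221]))]
top outer_hinge [(0.8, array([0.6056, 0.1979, 0.1273]))]
top carton [(0.64, array([0.5276, 0.2176, 0.0434]))]
top foot_tip [(0.39, array([0.5637, 0.2116, 0.1666]))]
top cap_top [(0.74, array([0.5642, 0.2154, 0.2503]))]
```

>>> arm_command(
  plan=[
    [[0,0.004,-0.006,-0.6,0.3,0,0.04],[0,0,-0.004,0,0,0,0.04],[0.006,0,0,0,0,0,0.04],[0.008,0,0,0,0,0,0.04],[0.006,0,0,0,0,0,0.04],[0.004,0,0,0,0,0,0.04],[0,0,0,0,0,0,0.04]],
  ],
)

```text
t: 29.25
tool_pos: [0.4816, 0.2359, 0.0396]
tool_rot: [0.179, 1.565, -0.178]
contact_force: [-0.6, -0.5, -3.7]
opening: 0.059
```

Run:
```python
from h import *
go(np.r_[foot-u*.083,.0365],yg)
```

```text
t 29.25 tcp [0.4816 0.2359 0.0396] F [-0.6091 -0.5316 -3.7244] q [ 0.3158  0.0095  1.9527  0.0016  1.1801 -1.0282] op 0.059039552223858274
shift mm [ 3.1 -1.9  1.9] turn [ 0.21 -0.08 -0.05] after-turn shift [ 3.1 -1.9  1.9]
```

>>> arm_command(
  plan=[
    [[0.0015,0,0,0,0,0,0.04],[0.0015,0,0,0,0,0,0.04],[0,0,0,0,0,0,0.04]],
  ],
)

```text
t: 29.5
tool_pos: [0.4818, 0.2358, 0.0371]
tool_rot: [0.179, 1.566, -0.179]
contact_force: [-0.3, -0.4, -2.5]
opening: 0.0589
```

>>> arm_command(
  plan=[
    [[0.001,0,0,0,0,0,0.04],[0.0005,0,0,0,0,0,0.04]],
  ],
)

```text
t: 29.67
tool_pos: [0.4827, 0.2361, 0.0367]
tool_rot: [0.18, 1.564, -0.178]
contact_force: [-1.5, 0.3, -1.0]
opening: 0.059
```

>>> arm_command(
  plan=[
    [[0,0,0,0,0,0,0.065],[0,0,0,0,0,0,0.07],[0,0,0,0,0,0,0.0854],[0,0,0,0,0,0,0.0854],[0,0,0,0,0,0,0.0854],[0,0,0,0,0,0,0.0854]],
  ],
)

```text
t: 30.17
tool_pos: [0.4868, 0.2371, 0.0401]
tool_rot: [0.182, 1.555, -0.175]
contact_force: [-0.2, -0.6, 0.3]
opening: 0.0857
```

Run:
```python
from h import *
go(np.r_[foot-u*.083,.3],yg)
for n in('scene','top'):
    M=T(n);get_image(n)
    for t in('inner_hinge','outer_hinge','carton','foot_tip','cap_top'):
        print(n,t,[(round(d['conf'],2),w(M,d['at'])) for d in mark_of(n,t) if w(M,d['at'])[1]>0])
```

```text
t 30.17 tcp [0.4868 0.2371 0.0401] F [-0.2294 -0.5912  0.2789] q [ 0.3152  0.0139  1.9475  0.0009  1.1707 -1.0281] op 0.0856688994460888
shift mm [-260.    -2.8   -0.9] turn [ 0.18  0.44 -0.32] after-turn shift [-259.9   -4.2   -2.9]
scene inner_hinge [(0.93, array([0.4415, 0.2468, 0.0917]))]
scene outer_hinge [(0.68, array([0.6   , 0.2079, 0.096 ]))]
scene carton [(0.85, array([0.5209, 0.23  , 0.0102]))]
scene foot_tip [(0.63, array([0.5659, 0.2155, 0.1631]))]
scene cap_top [(0.81, array([0.566 , 0.2173, 0.2527]))]
top inner_hinge [(0.59, array([0.4345, 0.2448, 0.0919]))]
top outer_hinge [(0.79, array([0.5976, 0.2079, 0.0963]))]
top carton [(0.63, array([0.5162, 0.2246, 0.0122]))]
top foot_tip [(0.36, array([0.5631, 0.2143, 0.1661]))]
top cap_top [(0.56, array([0.5644, 0.2147, 0.2503]))]
```

>>> arm_command(
  plan=[
    [[-0.02,-0.001,0,0,0.4,0,0.0854],[-0.03,0,0,0,0,0,0.0854],[-0.04,0,0,0,0,0,0.0854],[-0.04,0,0,0,0,0,0.0854],[-0.04,0,0,0,0,0,0.0854],[-0.04,0,0,0,0,0,0.0854],[-0.04,0,0,0,0,0,0],[-0.03,0,0,0,0,0,0],[0,0,0,0,0,0,0]],
  ],
)

```text
t: 31.52
tool_pos: [0.4826, 0.2334, 0.3276]
tool_rot: [0.179, 1.574, -0.179]
contact_force: [0.9, -0.2, 0.4]
opening: 0.0517
```

Run:
```python
from h import *
go(np.r_[foot,.29],yg)
for n in('scene','top'):
    M=T(n);s=get_image(n)
    if n=='scene':
        cv2.imwrite('pics/s9raw.png',s[:,:,::-1])
        hsv=cv2.cvtColor(s,cv2.COLOR_RGB2HSV);q=proj(n,np.r_[foot,.19],M);print('stem px',q)
        x,y=int(q[0]),int(q[1]);print(s[y-22:y+22,x].tolist())
        a=proj(n,np.r_[foot,.205],M);b=proj(n,np.r_[foot,.175],M);print('30mm:',a,b)
```

```text
t 31.52 tcp [0.4826 0.2334 0.3276] F [ 0.9447 -0.1592  0.3604] q [ 0.3089 -0.1966  1.6522  0.0046  1.6954 -1.0334] op 0.05174297682216267
shift mm [36.7  0.1 83.7] turn [ 0.18 -0.6   0.05] after-turn shift [37.6  0.3 83.3]
stem px [394.23   262.6584]
[[241, 0, 0], [228, 0, 0], [209, 9, 0], [196, 2, 0], [193, 8, 0], [191, 12, 0], [182, 28, 45], [153, 57, 100], [108, 93, 150], [63, 111, 175], [56, 119, 185], [54, 118, 185], [56, 121, 189], [58, 123, 192], [60, 125, 192], [56, 121, 189], [57, 121, 187], [58, 117, 183], [51, 113, 177], [50, 108, 173], [48, 104, 167], [43, 97, 159], [45, 97, 156], [44, 93, 150], [38, 88, 144], [34, 81, 135], [34, 76, 126], [29, 70, 118], [34, 69, 115], [27, 63, 106], [34, 62, 104], [38, 63, 108], [44, 85, 142], [51, 114, 181], [62, 128, 198], [88, 138, 202], [113, 148, 200], [116, 146, 197], [94, 137, 196], [71, 133, 199], [63, 133, 203], [60, 133, 203], [62, 133, 203], [61, 129, 198]]
30mm: [395.5384 256.0348] [392.9511 269.1328]
```

Run:
```python
from h import *
s=cv2.imread('pics/s9raw.png')[:,:,::-1].copy();hsv=cv2.cvtColor(s,cv2.COLOR_RGB2HSV)
m=(hsv[:,:,0]>4)&(hsv[:,:,0]<28)&(hsv[:,:,1]>120)&(hsv[:,:,2]>90)
ys,xs=np.nonzero(m[240:300,370:410]);print(len(xs),[(int(x)+370,int(y)+240) for x,y in zip(xs,ys)][:60])
cv2.imwrite('pics/s9.png',cv2.resize(s[200:320,330:460],(780,600) if 0 else None,fx=5,fy=5,interpolation=cv2.INTER_CUBIC)[:,:,::-1])
```

```text
91 [(390, 267), (391, 267), (390, 268), (391, 268), (390, 269), (391, 269), (389, 270), (390, 270), (391, 270), (390, 271), (391, 271), (392, 271), (390, 272), (391, 272), (379, 292), (380, 292), (381, 292), (376, 293), (377, 293), (378, 293), (379, 293), (380, 293), (374, 294), (375, 294), (376, 294), (377, 294), (378, 294), (379, 294), (380, 294), (381, 294), (371, 295), (372, 295), (373, 295), (374, 295), (375, 295), (376, 295), (377, 295), (378, 295), (379, 295), (380, 295), (370, 296), (371, 296), (372, 296), (373, 296), (374, 296), (375, 296), (376, 296), (377, 296), (378, 296), (379, 296), (380, 296), (381, 296), (370, 297), (371, 297), (372, 297), (373, 297), (374, 297), (375, 297), (376, 297), (377, 297)]
```

>>> arm_command(
  plan=[
    [[0.01,0,0.014,0,-0.6,0,0],[0.01,0,0.014,0,0,0,0],[0.01,0,0.014,0,0,0,0],[0.004,0,0.014,0,0,0,0],[0,0,0.014,0,0,0,0],[0,0,0.01,0,0,0,0],[0,0,0.003,0,0,0,0],[0,0,0,0,0,0,0]],
  ],
)

```text
t: 32.28
tool_pos: [0.5571, 0.2118, 0.2656]
tool_rot: [0.168, 1.597, -0.189]
contact_force: [0.5, 0.6, -0.2]
opening: -0.0001
```

View pics/s9.png

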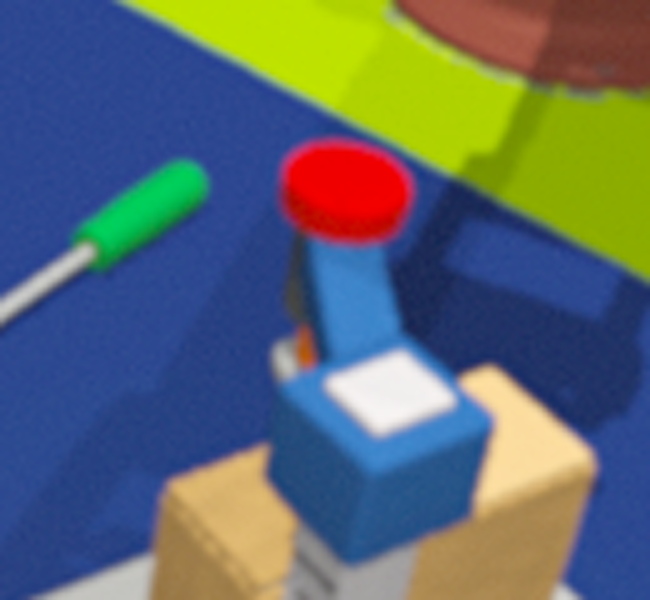

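The crop shows the cap at (347,190) and an orange stem that is only partly visible at (305,345). The disc sits about 10 mm lower than the head-at-top case, so I go by force and travel.

Run:
```python
from h import *
go(np.r_[foot+[.0005,.0005],.24],yg)
```

```text
t 32.28 tcp [0.5571 0.2118 0.2656] F [ 0.5105  0.6414 -0.209 ] q [ 0.2392 -0.0179  1.588  -0.0014  1.6073 -1.1051] op -0.00014875565413694747
shift mm [25.3  5.3  7. ] turn [ 0.26 -1.8   1.  ] after-turn shift [25.6  4.9  6.2]
```

>>> arm_command(
  plan=[
    [[0,0.005,0.006,0.3,-1.8,1,0],[0,0,0,0,0,0,0],[0.01,0,0,0,0,0,0],[0.01,0,0,0,0,0,0],[0.005,0,0,0,0,0,0],[0,0,0,0,0,0,0]],
  ],
)

```text
t: 32.78
tool_pos: [0.5608, 0.2157, 0.2352]
tool_rot: [0.18, 1.569, -0.182]
contact_force: [-0.3, 0.1, -0.2]
opening: -0.0002
```

Run:
```python
from h import *
go(np.r_[foot+[.0005,.0005],.229],yg)
```

```text
t 32.78 tcp [0.5608 0.2157 0.2352] F [-0.3196  0.0652 -0.1627] q [ 0.2431 -0.015   1.635   0.0005  1.5276 -1.0972] op -0.00018530132857163856
shift mm [6.2 0.2 3.6] turn [ 0.03 -0.31  0.13] after-turn shift [6.2 0.2 3.5]
```

>>> arm_command(
  plan=[
    [[0.002,0,0.003,0,-0.3,0,0],[0.002,0,0,0,0,0,0],[0.002,0,0,0,0,0,0],[0,0,0,0,0,0,0]],
  ],
)

```text
t: 33.12
tool_pos: [0.5636, 0.215, 0.2286]
tool_rot: [0.179, 1.564, -0.183]
contact_force: [0.5, -0.1, 0.4]
opening: -0.0
```

>>> arm_command(
  plan=[
    [[0.002,0,0,0,0,0,0],[0.002,0,0,0,0,0,0]],
  ],
)

```text
t: 33.28
tool_pos: [0.5639, 0.2151, 0.2272]
tool_rot: [0.179, 1.563, -0.182]
contact_force: [-4.3, -2.0, 6.8]
opening: 0.0001
```

>>> arm_command(
  plan=[
    [[0.002,0,0,0,0,0,0],[0.002,0,0,0,0,0,0]],
  ],
)

```text
t: 33.45
tool_pos: [0.5639, 0.2151, 0.2267]
tool_rot: [0.179, 1.562, -0.182]
contact_force: [-4.6, -1.2, 6.8]
opening: -0.0
```

>>> arm_command(
  plan=[
    [[0.002,0,0,0,0,0,0],[0.002,0,0,0,0,0,0]],
  ],
)

```text
t: 33.62
tool_pos: [0.564, 0.2151, 0.2265]
tool_rot: [0.179, 1.56, -0.182]
contact_force: [-3.6, -0.7, 7.0]
opening: -0.0002
```

>>> arm_command(
  plan=[
    [[0.005,0,0,0,0,0,0],[0.006,0,0,0,0,0,0],[0.006,0,0,0,0,0,0],[0.006,0,0,0,0,0,0],[0.006,0,0,0,0,0,0]],
  ],
)

```text
t: 34.03
tool_pos: [0.5642, 0.2152, 0.2084]
tool_rot: [0.179, 1.556, -0.18]
contact_force: [-4.6, -1.4, 7.6]
opening: -0.0001
```

Run:
```python
from h import *
go(np.r_[foot+[.0005,.0005],.17],yg)
```

```text
t 34.03 tcp [0.5642 0.2152 0.2084] F [-4.5722 -1.391   7.6462] q [ 0.2426 -0.0017  1.6663 -0.003   1.4709 -1.0985] op -6.815565971468087e-05
shift mm [38.4 -0.  -0.2] turn [ 0.09  0.39 -0.01] after-turn shift [38.4 -0.   0.1]
```

>>> arm_command(
  plan=[
    [[0.006,0,0,0,0.4,0,0],[0.006,0,0,0,0,0,0],[0.006,0,0,0,0,0,0],[0.006,0,0,0,0,0,0],[0.006,0,0,0,0,0,0],[0.006,0,0,0,0,0,0],[0.006,0,0,0,0,0,0]],
  ],
)

```text
t: 34.62
tool_pos: [0.5642, 0.2152, 0.1792]
tool_rot: [0.18, 1.561, -0.179]
contact_force: [-3.9, -1.6, 7.1]
opening: 0.0005
```

Run:
```python
from h import *
go(np.r_[foot+[.0005,.0005],.16],yg)
```

```text
t 34.62 tcp [0.5642 0.2152 0.1792] F [-3.9485 -1.6189  7.1207] q [ 0.2414  0.02    1.6936 -0.0003  1.4258 -1.1005] op 0.0004923521584462536
shift mm [19.2 -0.1  0.1] turn [ 0.12  0.12 -0.04] after-turn shift [19.2 -0.1  0.1]
```

>>> arm_command(
  plan=[
    [[0.005,0,0,0,0.1,0,0],[0.005,0,0,0,0,0,0],[0.005,0,0,0,0,0,0]],
  ],
)

```text
t: 34.87
tool_pos: [0.5642, 0.2152, 0.1692]
tool_rot: [0.18, 1.562, -0.179]
contact_force: [-4.1, -0.9, 7.5]
opening: -0.0001
```

>>> arm_command(
  plan=[
    [[0.004,0,0,0,0,0,0],[0.004,0,0,0,0,0,0]],
  ],
)

```text
t: 35.03
tool_pos: [0.5642, 0.2152, 0.1642]
tool_rot: [0.18, 1.562, -0.179]
contact_force: [-4.8, -1.7, 6.1]
opening: -0.0001
```

>>> arm_command(
  plan=[
    [[0.004,0,0,0,0,0,0]],
  ],
)

```text
t: 35.12
tool_pos: [0.5642, 0.2152, 0.1622]
tool_rot: [0.18, 1.562, -0.179]
contact_force: [-5.6, -1.2, 9.2]
opening: -0.0002
```

>>> arm_command(
  plan=[
    [[0.004,0,0,0,0,0,0]],
  ],
)

```text
t: 35.2
tool_pos: [0.5642, 0.2152, 0.1603]
tool_rot: [0.18, 1.562, -0.179]
contact_force: [-5.3, -1.2, 10.0]
opening: -0.0001
```

>>> arm_command(
  plan=[
    [[0.004,0,0,0,0,0,0]],
  ],
)

```text
t: 35.28
tool_pos: [0.5642, 0.2152, 0.1586]
tool_rot: [0.179, 1.562, -0.179]
contact_force: [-5.9, -1.7, 8.5]
opening: 0.0001
```

Run:
```python
from h import *
for n in('scene','top'):
    M=T(n);s=get_image(n)
    for t in('inner_hinge','outer_hinge','carton','foot_tip','cap_top'):
        print(n,t,[(round(d['conf'],2),w(M,d['at'])) for d in mark_of(n,t) if w(M,d['at'])[1]>0])
go(np.r_[foot,.25],yg)
```

```text
scene inner_hinge [(0.83, array([0.4442, 0.2484, 0.0908]))]
scene outer_hinge [(0.92, array([0.5991, 0.2068, 0.0929]))]
scene carton []
scene foot_tip [(0.37, array([0.5693, 0.2152, 0.0999]))]
scene cap_top [(0.96, array([0.5659, 0.2138, 0.1814]))]
top inner_hinge [(0.55, array([0.4369, 0.2447, 0.0938]))]
top outer_hinge [(0.75, array([0.5973, 0.2093, 0.0969]))]
top carton [(0.8, array([0.5145, 0.2248, 0.0135])), (0.48, array([0.5613, 0.2172, 0.1803]))]
top foot_tip []
top cap_top [(0.62, array([0.5627, 0.2139, 0.1773]))]
t 35.88 tcp [0.5642 0.2152 0.1582] F [-5.0764 -1.3407  7.4367] q [ 0.2414  0.0366  1.7125 -0.0005  1.3911 -1.1008] op 0.00025214838162577395
shift mm [-91.8  -0.6  -0.1] turn [ 0.15  0.08 -0.01] after-turn shift [-91.8  -0.6  -0.3]
```

>>> arm_command(
  plan=[
    [[0.004,0,0,0,0,0,0]],
  ],
)

```text
t: 35.97
tool_pos: [0.5642, 0.2152, 0.1568]
tool_rot: [0.179, 1.562, -0.179]
contact_force: [-5.8, -1.6, 9.8]
opening: -0.0001
```

>>> arm_command(
  plan=[
    [[-0.01,0,0,0,0,0,0],[-0.03,0,0,0,0,0,0],[-0.04,0,0,0,0,0,0],[-0.02,0,-0.02,0,0,0,0],[0,0,-0.035,0,0,0,0],[0,0,-0.035,0,0,0,0],[0,0,-0.02,0,-3,0,0],[0,0,0,0,-6,0,0],[0,0,0,0,-6,0,0],[0,0,0,0,-6,0,0],[0,0,0,0,-6,0,0],[0,0,0,0,-6,0,0],[0,0,0,0,-6,0,0],[0,0,0,0,0,0,0]],
  ],
)

```text
t: 37.13
tool_pos: [0.4578, 0.2415, 0.2746]
tool_rot: [0.114, 0.836, -0.209]
contact_force: [-0.1, -0.3, -1.5]
opening: 0.0001
```

Run:
```python
from h import *
M=T('wrist');wi=get_image('wrist');o=ctrl.get_obs()
print(o['tool_pos'],o['q'],o['t'],'cam',M[:3,3],'axis',M[:3,2])
for p in((*foot,.1),(*foot,.18)): print(proj('wrist',p,M))
for n in('scene','top'):
    Ms=T(n);get_image(n)
    for t in('foot_tip','cap_top'): print(n,t,[(round(d['conf'],2),w(Ms,d['at'])) for d in mark_of(n,t)])
```

```text
[0.4588 0.2417 0.2766] [ 0.6328 -0.5753  2.1408 -0.5852  1.1161 -0.5618] 37.1833 cam [0.3018 0.2772 0.3556] axis [ 0.8174 -0.1822 -0.5465]
[273.1577 141.8496]
[274.0525 209.7843]
scene foot_tip [(0.47, array([0.5649, 0.2141, 0.0964]))]
scene cap_top [(0.66, array([0.5637, 0.2166, 0.1793]))]
top foot_tip [(0.42, array([0.5647, 0.2142, 0.1035])), (0.24, array([ 0.7709, -0.0639, -0.0039]))]
top cap_top [(0.8, array([0.5665, 0.2136, 0.179 ]))]
```

>>> arm_command(
  plan=[
    [[0,0,0,0,-5,0,0],[0,0,0,0,-5,0,0],[0,0,0,0,-5,0,0],[0.012,0,-0.016,0,0,0,0],[0.014,0,-0.018,0,0,0,0],[0.014,0,-0.018,0,0,0,0],[0.014,0,-0.018,0,0,0,0],[0.012,0,-0.012,0,0,0,0],[0,0,0,0,0,0,0]],
  ],
)

```text
t: 38.23
tool_pos: [0.4799, 0.234, 0.1889]
tool_rot: [0.107, 0.586, -0.224]
contact_force: [-0.3, 0.7, -1.3]
opening: 0.0001
```

Run:
```python
from h import *
M=T('wrist');wi=get_image('wrist');o=ctrl.get_obs()
print(o['tool_pos'],o['q'],o['t'],'cam',M[:3,3],'axis',M[:3,2],o['contact_force'])
for p in((*foot,.1),(*foot,.107),(*foot,.122),(*foot,.18)): print(proj('wrist',p,M))
save(wi,'w10raw.png')
q=proj('wrist',(*foot,.115),M).astype(int)
hsv=cv2.cvtColor(wi,cv2.COLOR_RGB2HSV)
m=(hsv[:,:,0]>3)&(hsv[:,:,0]<20)&(hsv[:,:,1]>190)&(hsv[:,:,2]>120)
ys,xs=np.nonzero(m);k=(abs(xs-q[0])<60)&(abs(ys-q[1])<60);print(k.sum(),xs[k].min() if k.any() else 0,xs[k].max() if k.any() else 0,np.bincount(ys[k])[max(0,q[1]-60):] if k.any() else 0,q)
a=np.rot90(wi,2);cx,cy=559-q[0],419-q[1]
a=np.ascontiguousarray(a[max(0,cy-75):cy+75,max(0,cx-95):cx+95]);save(cv2.resize(a,None,fx=4,fy=4,interpolation=cv2.INTER_CUBIC),'w10.png')
```

```text
[0.4803 0.2344 0.1905] [ 0.6882 -0.4818  2.3246 -1.0218  0.8714 -0.0976] 38.2833 cam [0.3099 0.275  0.2279] axis [ 0.9213 -0.2157 -0.3234] [ 0.615   0.0894 -0.1059]
[275.7346 162.5397]
[276.0367 170.7345]
[276.7003 188.739 ]
[279.4972 264.6192]
283 217 315 [ 0  0  0  0  0  0  0  0  0  0  0  0  0  0  0  0  0  0  0  0  0  0  0  0
  0  0  0  0  0  0  0  0  0  0  0  0  0  0  0  1  0  0  1  0  0  0  0  1
  1  9 12 14 14 14 14 15 14 14 15 17 16 16 16 17 17  1  1  1  1  0  1  2
  2  2  2  2  2  2  1  1  1  0  1  1  1  1  1  1  1  1  1  1  1  1  1  1
  1  1  1  1  1  1  1  1  0  0  1] [276 180]
```

>>> arm_command(
  plan=[
    [[-0.015,0,0.01,0,4,0,0],[-0.02,0,0.01,0,5,0,0],[-0.02,0,0.01,0,5,0,0],[-0.02,0,0,0,5,0,0],[0,0,0,0,0,0,0]],
  ],
)

```text
t: 38.7
tool_pos: [0.442, 0.2414, 0.269]
tool_rot: [0.145, 0.931, -0.204]
contact_force: [0.3, -0.1, 1.3]
opening: -0.0002
```

View pics/w10.png

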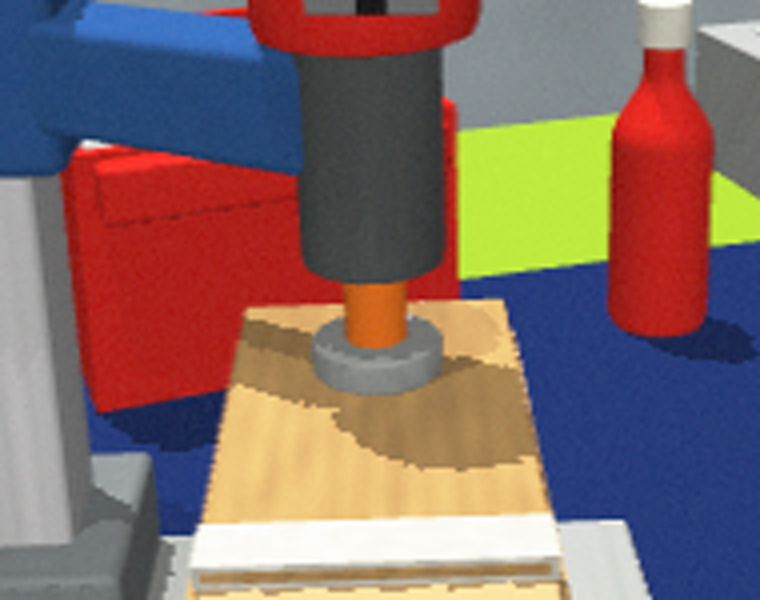

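The view shows the foot flat on the carton's outer flap with about 17 mm of orange stem showing, so it is pressed about 6 mm. The target is 7.5 mm, so I press slightly further.

>>> arm_command(
  plan=[
    [[0,0,0,0,6,0,0],[0,0,0,0,6,0,0],[0,0,0,0,6,0,0],[0,0,0,0,6,0,0],[0,0,0,0,6,0,0],[0,0,0,0,6,0,0],[0,0,0,0,0,0,0]],
  ],
)

```text
t: 39.28
tool_pos: [0.4463, 0.2425, 0.2818]
tool_rot: [0.223, 1.563, -0.148]
contact_force: [0.6, -0.7, 0.2]
opening: -0.0002
```

Run:
```python
from h import *
go(np.r_[.5642,.2152,.23],yg)
```

```text
t 39.28 tcp [0.4463 0.2425 0.2818] F [ 0.6484 -0.6855  0.1822] q [ 0.325  -0.2849  1.801   0.0433  1.6057 -1.008 ] op -0.00023065304783747111
shift mm [ 51.   -1.5 121.4] turn [-0.27 -0.35 -2.7 ] after-turn shift [ 51.8   0.4 121. ]
```

>>> arm_command(
  plan=[
    [[0,0,0.01,-0.3,-0.3,-2.7,0],[0,0,0.025,0,0,0,0],[0,0,0.03,0,0,0,0],[0,0,0.03,0,0,0,0],[0,0,0.02,0,0,0,0],[0,0,0.006,0,0,0,0],[0,0,0,0,0,0,0]],
  ],
)

```text
t: 39.87
tool_pos: [0.571, 0.213, 0.2855]
tool_rot: [0.176, 1.546, -0.189]
contact_force: [-0.8, -0.1, -0.4]
opening: -0.0
```

Run:
```python
from h import *
go(np.r_[.5642,.2152,.165],yg)
```

```text
t 39.87 tcp [0.571  0.213  0.2855] F [-0.8023 -0.0715 -0.4265] q [ 0.242  -0.0268  1.5641 -0.014   1.5909 -1.0962] op -2.5568968797130148e-05
shift mm [120.3   1.3  -9.3] turn [-0.11  1.05  0.36] after-turn shift [120.5   0.6  -7.1]
```

>>> arm_command(
  plan=[
    [[0,0.001,-0.007,0,1,0.4,0],[0.02,0,0,0,0,0,0],[0.03,0,0,0,0,0,0],[0.03,0,0,0,0,0,0],[0.02,0,0,0,0,0,0],[0.012,0,0,0,0,0,0],[0,0,0,0,0,0,0]],
  ],
)

```text
t: 40.45
tool_pos: [0.5574, 0.2207, 0.1755]
tool_rot: [0.183, 1.556, -0.175]
contact_force: [0.1, 0.1, -0.6]
opening: 0.0002
```

Run:
```python
from h import *
go(np.r_[.5642,.2152,.1555],yg)
```

```text
t 40.45 tcp [0.5574 0.2207 0.1755] F [ 0.0715  0.0943 -0.5927] q [ 0.2519  0.0079  1.7121  0.0021  1.4131 -1.0913] op 0.00017102220639232503
shift mm [20.1 -4.   7.7] turn [ 0.18  0.38 -0.33] after-turn shift [20.  -3.8  7.9]
```

>>> arm_command(
  plan=[
    [[0,-0.004,0.008,0,0.4,-0.3,0],[0.006,0,0,0,0,0,0],[0.005,0,0,0,0,0,0],[0.003,0,0,0,0,0,0],[0,0,0,0,0,0,0]],
  ],
)

```text
t: 40.87
tool_pos: [0.566, 0.2159, 0.1662]
tool_rot: [0.18, 1.557, -0.175]
contact_force: [0.5, 0.9, -0.6]
opening: -0.0002
```

>>> arm_command(
  plan=[
    [[0.003,0,0,0,0,0,0],[0.003,0,0,0,0,0,0]],
  ],
)

```text
t: 41.03
tool_pos: [0.5674, 0.2162, 0.1619]
tool_rot: [0.181, 1.554, -0.175]
contact_force: [-0.7, 0.3, -0.2]
opening: -0.0001
```

>>> arm_command(
  plan=[
    [[0.003,0,-0.001,0,0.3,0,0],[0.002,0,0,0,0,0,0]],
  ],
)

```text
t: 41.2
tool_pos: [0.5666, 0.2165, 0.1568]
tool_rot: [0.182, 1.559, -0.174]
contact_force: [0.4, 0.2, 0.0]
opening: 0.0
```

>>> arm_command(
  plan=[
    [[0.003,0,0,0,0,0,0]],
  ],
)

```text
t: 41.28
tool_pos: [0.5667, 0.2165, 0.1551]
tool_rot: [0.182, 1.559, -0.174]
contact_force: [-4.4, -0.9, 10.5]
opening: 0.0001
```

>>> arm_command(
  plan=[
    [[0.003,0,0,0,0,0,0]],
  ],
)

```text
t: 41.37
tool_pos: [0.5667, 0.2165, 0.1539]
tool_rot: [0.182, 1.56, -0.174]
contact_force: [-5.5, -1.4, 10.3]
opening: -0.0001
```

>>> arm_command(
  plan=[
    [[-0.01,0,0,0,0,0,0],[-0.03,0,0,0,0,0,0],[-0.04,0,0,0,0,0,0],[-0.02,0,-0.02,0,0,0,0],[0,0,-0.035,0,0,0,0],[0,0,-0.035,0,0,0,0],[0,0,-0.02,0,-3,0,0],[0,0,0,0,-6,0,0],[0,0,0,0,-6,0,0],[0,0,0,0,-6,0,0],[0,0,0,0,-6,0,0],[0,0,0,0,-6,0,0],[0,0,0,0,-6,0,0],[0.01,0,-0.013,0,-3,0,0],[0.014,0,-0.018,0,-3,0,0],[0.014,0,-0.018,0,0,0,0],[0.008,0,-0.01,0,0,0,0],[0,0,0,0,0,0,0]],
  ],
)

```text
t: 42.87
tool_pos: [0.4496, 0.248, 0.1962]
tool_rot: [0.109, 0.722, -0.203]
contact_force: [0.5, -0.7, -0.4]
opening: 0.0
```

```bash
cat > stem.py <<'E'
from h import *
def stem(wi,M,lab):
    q=proj('wrist',(*foot,.115),M)
    hsv=cv2.cvtColor(wi,cv2.COLOR_RGB2HSV)
    m=((hsv[:,:,0]>3)&(hsv[:,:,0]<20)&(hsv[:,:,1]>190)&(hsv[:,:,2]>100)).astype(np.uint8)
    n,l,st,c=cv2.connectedComponentsWithStats(m)
    k=[i for i in range(1,n) if st[i,4]>80 and abs(c[i]-q).max()<50]
    s=proj('wrist',(*foot,.120),M)[1]-proj('wrist',(*foot,.110),M)[1]
    d=M[:3,3]-np.r_[foot,.115];print(lab,q,'stats',[st[i].tolist() for i in k],'px/10mm',s,'elev deg',np.degrees(np.arctan2(d[2],np.hypot(d[0],d[1]))))
    # disc top front of stem (stem r=6) and mouth front (r=14): visible = stem -(14-6)*tan(elev)
    t=(14-6)*np.tan(np.arctan2(d[2],np.hypot(d[0],d[1])))
    for i in k: print('stem mm',st[i,3]/s*10+t)
E
python3 - <<'E'
from stem import *
o=ctrl.get_obs();M=T('wrist');wi=get_image('wrist');print(o['tool_pos'],o['q'],o['t'],o['contact_force'])
save(wi,'w11raw.png');stem(wi,M,'now')
a=np.eye(4); c=calibration('wrist')
# earlier picture
M0=np.eye(4);z=cv2.imread('pics/w10raw.png')[:,:,::-1].copy()
# earlier pose: tool_rot at t=38.23
M0[:3,:3]=R.from_rotvec([.107,.586,-.224]).as_matrix();M0[:3,3]=[.4803,.2344,.1905]
stem(z,M0@np.array(c['hand_eye']),'before')
for n in('scene','top'):
    Ms=T(n);get_image(n)
    for t in('foot_tip','cap_top','inner_hinge','outer_hinge','tape_roll','glue_bottle','screwdriver'): print(n,t,[(round(d['conf'],2),w(Ms,d['at'])) for d in mark_of(n,t)][:4])
E
```

```text
[0.4496 0.248  0.1962] [ 0.7083 -0.5397  2.2942 -0.8002  0.9594 -0.2934] 42.8667 [ 0.5142 -0.7499 -0.436 ]
now [267.2848 210.0043] stats [[263, 200, 12, 10, 110]] px/10mm 10.32622405157025 elev deg 26.56921573774492
stem mm 13.684808834266995
before [275.6283 178.1476] stats [[270, 169, 17, 17, 231]] px/10mm 11.980779282818816 elev deg 23.707329186047108
stem mm 17.702369282153608
scene foot_tip [(0.41, array([0.5641, 0.2152, 0.0977])), (0.38, array([ 0.7756,  0.0557, -0.0021]))]
scene cap_top [(0.63, array([0.5649, 0.2158, 0.1789]))]
scene inner_hinge [(0.86, array([0.4372, 0.2475, 0.0936])), (0.69, array([ 0.6659, -0.3441,  0.0811])), (0.6, array([ 0.413 , -0.27  ,  0.0762]))]
scene outer_hinge [(0.97, array([ 0.4077, -0.4282,  0.0824])), (0.66, array([0.5989, 0.2039, 0.0912])), (0.66, array([ 0.5681, -0.465 ,  0.0832]))]
scene tape_roll [(0.93, array([ 0.7705, -0.0651,  0.0043]))]
scene glue_bottle [(0.69, array([ 0.7769,  0.0579, -0.001 ])), (0.53, array([0.5623, 0.2132, 0.0039]))]
scene screwdriver [(0.73, array([ 0.4238, -0.003 , -0.0023]))]
top foot_tip [(0.43, array([0.5652, 0.2112, 0.1043]))]
top cap_top [(0.88, array([0.5626, 0.2135, 0.1758]))]
top inner_hinge [(0.81, array([ 0.4185, -0.2665,  0.0797])), (0.8, array([0.4349, 0.2455, 0.0922])), (0.67, array([ 0.6629, -0.3418,  0.0788]))]
top outer_hinge [(0.98, array([0.5999, 0.2078, 0.0995])), (0.96, array([ 0.4087, -0.428 ,  0.082 ])), (0.75, array([ 0.567 , -0.4696,  0.0816])), (0.56, array([ 0.5631,  0.2168, -0.0033]))]
top tape_roll [(0.79, array([ 0.7657, -0.0604, -0.0029]))]
top glue_bottle [(0.53, array([ 0.7662,  0.0617, -0.0005]))]
top screwdriver [(0.62, array([ 0.4243, -0.001 ,  0.0026]))]
```

>>> arm_command(
  plan=[
    [[-0.03,0,0.01,0,4,0,0],[-0.03,0,0.01,0,4,0,0],[-0.03,0,0.01,0,4,0,0],[0,0,0,0,0,0,0],[0,0,0,0,0,0,0]],
  ],
)

```text
t: 44.13
tool_pos: [0.4062, 0.2545, 0.283]
tool_rot: [0.129, 0.944, -0.193]
contact_force: [-0.8, 1.1, -1.0]
opening: -0.0
```

Run:
```python
from h import *
o=ctrl.get_obs();print(o['tool_pos'],o['q'],o['dq'],o['t']);print(finish_job())
```

```text
[0.4062 0.2545 0.283 ] [ 0.6873 -0.6355  2.1335 -0.4881  1.2525 -0.5916] [-0.0051 -0.0299 -0.101   0.0028  0.0084 -0.0202] 44.1333
the job is handed in; nothing more can be done
None
```

The job is handed in at 44.1 s of the 72 s. The carton is closed and upright on the base plate, with the gauge's foot pressed about halfway. No verdict was reported.

**What I did:** I folded the inner flap down first, then the outer flap over it. I turned the carton half round, so the foot rests on the outer flap, and set it on the plate. I pushed the head down by the red cap in two goes and then moved the arm clear.

**Last checks:**
- **Flaps and carton:** The wrist picture showed both flaps flat before I lifted the carton. On the plate the hinges measured about 92 and 96 mm high, as they should.
- **Foot:** It measured 98 to 104 mm high, against the carton's top at 100 mm.
- **Stem:** About 14 mm of orange stem shows, which is 8 to 9 mm pressed of the 15 mm travel. The tool's travel gave 8 to 9.6 mm.
- **Other things:** The tape roll, bottle and screwdriver stayed where they were, within measuring error of up to about 10 mm.

**What disagreed or went wrong:**
- **Finger length:** The closed fingers ended about 24 mm short of the reported tool point, so the first flap push slid over the tip and I repeated it lower.
- **First grip:** The first descent for the grip drifted off, so I opened and gripped again.
- **Foot height at the start:** The foot began about 10 mm lower than the "head at top" figure, so I judged the press by force, travel and picture.
- **Joint 4 range:** During one look, joint 4 read -1.0218 against its listed limit of -1.02. I backed off with the next move, but that could count as passing its range.

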